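# Build up the tube-printing nest on the press bed

### The job

Build up the tube-printing nest on the dark raised pad of the green press bed plate, every part centred and running lengthwise along the pad: first the wide channel, open side up, then the narrower, taller channel, open side down, nested between the wide one's legs, then the V cradle on top of that. Last, lay the capped tube in the cradle's Vs with one square cap beyond each end of the cradle. Let go of everything, and do not knock over the black ink pot.

Things in the scene. Friction and masses are not known exactly. Their poses are not given: they have to be found in the camera images.
- bed_pad (a point): Centre of the upper face of the dark steel pad, 146 mm long (x) x 80 mm (y), 6 mm thick, in the middle of the press bed: a fixed green plate 180 x 140 mm, 12 mm thick, flat on the table. The pad's face is 18 mm above the table. Four bolt heads (4 mm high) at the plate's corners.
- base_c (a point): Centre of the wide channel: aluminium U-section 130 mm long (x), 66 mm wide over its legs (y), 24 mm high, lying open side up on the table; point half-way up (12 mm). Web 5 mm thick at the bottom, a 4 mm leg along each long side, 58 mm free between them. About 0.14 kg. Grasp across the 66 mm by the legs' outer faces.
- riser_c (a point): Centre of the narrow, tall channel: steel U-section 100 mm long (x), 44 mm wide (y), 48 mm high, lying open side down (5 mm web on top, 4 mm legs); point half-way up (24 mm). About 0.2 kg. Nested, it stands on the wide channel's web with its upper 29 mm above that one's legs, so grasp it across the 44 mm by its upper 25 mm.
- cradle_c (a point): V cradle, grey: centre of its foot block, 96 mm long (x), 44 mm wide (y), 18 mm high; point 9 mm above the underside. On top at each end a 20 mm long 90 degree V along x, 56 mm gap between them; 42 mm high in all. The tube lying in the Vs has its axis 44 mm above the cradle's underside. Stands upright. About 0.15 kg. Grasp across the foot, in the gap.
- tube_c (a point): Centre of the capped tube: clear, 30 mm diameter, along x, 120 mm between two square white caps (34 x 34 mm, 10 mm thick), 140 mm overall. Lies level on its caps, axis 17 mm above the table. About 0.06 kg. Grasp across it at its middle, where the cradle's gap leaves room for fingers. The only tube lying down; thinner ones stand in trays.
- inkpot_c (a point): Centre of the open black ink pot, a bystander standing on the table among the parts: about 72 mm in diameter, 55 mm high, point half-way up; z up. Not to be knocked over.
Things that resemble listed ones, but are neither listed nor needed, are in the scene too. What is shaped like the part that bears riser_c but yellow is not meant.

How it is judged:
By the outcome, as a careful person would: the job done as asked, in the order asked, and still so for the second after the job is handed in, with the robot touching nothing.
It also fails if it takes over 128 s, if anything falls off the work surface, if the arm or the gripper's body presses on something with over 40 N, if the wrist force passes 120 N, or if a joint passes its speed limit or range.

### The arm

A 7-joint arm with a two-finger parallel gripper is mounted at the origin on the work surface. World frame = base frame: x ahead of the robot, y to its left, z up, the work surface at z = 0. Lengths are in m, angles in rad, forces in N, time in s.
With the tool pointing down it reaches from about 0.4 to 0.925 m from the base axis. Payload 5.6 kg.
Tool frame: the origin (TCP) lies at the very end of the fingers, on their centre line; the grasp point (between the pads) lies 19 mm behind it; z points along the fingers, y is the line along which they close (so a half turn about z gives the same grasp; the last joint's range is limited). The gripper opens to 85 mm and grips with 20 to 120 N. Pads are 22 mm wide; open, the fingers measure 114 mm over their backs; the gripper's body (76 mm by 85 mm) begins 54 mm behind the grasp point. The pads swing forward as they close: fully open they stand 13 mm farther back than shut.
Start: joints at [1.099, 0.468, -0.012, 1.603, 0.006, 1.071, -0.056], TCP at [0.27, -0.591, 0.231] pointing down, gripper open.
Joint ranges: [-2.53, 2.53], [-0.31, 2.02], [-1.57, 1.55], [0.28, 2.44], [-1.29, 4.43], [0.15, 1.84], [-2.92, 2.92]. Speed limits (rad/s): [2.57, 2.57, 3.14, 3.14, 3.14, 3.14, 3.14].

### API

Orientations are given as a unit quaternion [x, y, z, w].
In Python, from cell import manip gives the robot as it stands.
- The arm moves only by the shell command python3 -m inch 'ROWS' [OPENING] [FORCE]. ROWS is JSON, a list of rows, each a list of 2 entries, a list of its own where there are three numbers: the shift along the tool's x, y, z scaled (see below), then the turn, a rotation vector about the tool's x, y, z scaled (see below). A call has 1 to 8 rows; each row is the pose to reach, as a shift and turn from the pose commanded when the call began, along the tool's axes at that moment; what a row does not reach only later rows make up. The controller multiplies each number of a shift by 0.08 m and each number of a turn by 90 degrees. A row lasts 1/12 s, in which the tool goes at most 41.7 mm and 7.16 degrees, less where a joint would pass 70% of its speed; a pose out of reach is approached as far as the arm can. A call with a number of a shift or a turn outside -1 to 1 is refused whole. A call with a gripper value outside its range is refused whole. OPENING is the closure, from 0 (fully open) to 1 (shut), set as the call begins (- or left out, the last holds). The fingers move at their own pace and stop on an object; FORCE is the grip in N (left out, the last holds). Time passes only in rows, so rows that repeat a pose let the fingers close. It gives the time, the measured TCP pose, the force, the opening and the grip force at its end, in the units of the state.
- manip.read_state(): the state, without advancing time (a new reading comes with each control period).
- manip.snapshot(name): name is "scene" or "side" or "wrist"; returns a dict with "image" (420x560x3 uint8, red, green, blue), "fx", "fy", "cx", "cy" (pixels), "rvec" (rotation vector, rad) and "tvec" (3), from world to camera coordinates, as OpenCV has them. Camera axes: x right, y down, z forward; pixel columns grow to the right and rows downward; lengths in m; the calibration is good to about 2 mm. A picture is of the moment at which its call begins. There is no depth.
- manip.hand_in(): hands the job in; it is judged then, once.
The state is a dict: "time_s": time; "qpos": joint angles; "joint_vel": joint speeds; "tau": joint torques, N m; "tcp_pos": TCP position; "eef_rot": TCP orientation; "wrist_force": force on the tool from outside, world axes, zero at the start; "wrist_torque": the same for the moment, N m; "finger_gap": finger opening in m; "finger_force": force on a finger pad.
Only numpy, scipy, OpenCV 4.12 (cv2) and the standard library are available. Lean on these libraries where they do the work, as an engineer would, in place of code of your own. Each camera call takes 0.05 s, during which the arm holds its last target. There are 200 camera calls.

## Working session

There is one attempt and no reset: what is moved stays moved. The work goes in short steps, Python scripts to look and compute and a shell command to move; the robot and the scene stay as the last step left them, time stands still between calls to the robot, and variables do not carry over. Pictures are saved under pics/ and viewed, at most 14 in all, crops included, and the job is handed in when it is done.

```bash
ls; mkdir -p pics
cat > h.py <<'E'
import numpy as np, cv2, json
from scipy.spatial.transform import Rotation as R
from cell import manip
def snap(n,save=None):
    s=manip.snapshot(n)
    if save:
        cv2.imwrite('pics/'+save+'.png',cv2.cvtColor(s['image'],cv2.COLOR_RGB2BGR))
        np.savez('pics/'+save+'.npz',**s)
    return s
def load(n): return dict(np.load('pics/'+n+'.npz'))
def ray(s,u,v,z):
    Rm=cv2.Rodrigues(np.array(s['rvec'],float))[0]; t=np.array(s['tvec'],float).ravel()
    o=-Rm.T@t; d=Rm.T@np.array([(u-s['cx'])/s['fx'],(v-s['cy'])/s['fy'],1])
    return o+d*(z-o[2])/d[2]
def proj(s,P):
    Rm=cv2.Rodrigues(np.array(s['rvec'],float))[0]
    p=Rm@np.array(P)+np.array(s['tvec'],float).ravel()
    return p[0]/p[2]*s['fx']+s['cx'],p[1]/p[2]*s['fy']+s['cy']
def st():
    s=manip.read_state()
    return s
def go(tgt,yaw=None):
    """shift in tool axes/units from measured pose to tgt"""
    s=st(); Rt=R.from_quat(s['eef_rot'])
    d=Rt.inv().apply(np.array(tgt)-s['tcp_pos'])/0.08
    M=Rt.as_matrix()
    print('t',s['time_s'],'tcp',np.round(s['tcp_pos'],4),'units',np.round(d,3),'n',np.linalg.norm(d)*80/41.7)
    print('tool y in world',M[:,1].round(3),'z',M[:,2].round(3))
E
python3 - <<'E'
from h import *
for n in('scene','side','wrist'):
    s=snap(n,n+'0'); print(n,np.round(s['rvec'],3),np.round(s['tvec'],3),s['fx'])
s=st();print(s)
go([.5,0,.3])
E
```

```text
pics
scene [ 1.004  2.252 -1.256] [ 0.339 -0.145  1.413] 434.901992530667
side [ 0.976 -2.407  1.078] [0.347 0.268 0.687] 383.4606601239791
wrist [-2.405  1.545  0.254] [-0.649 -0.04   0.38 ] 329.1325378981876
{'time_s': 0.15, 'qpos': array([ 1.09895696,  0.46817686, -0.01159205,  1.60339385,  0.00601049,
        1.07138727, -0.056295  ]), 'joint_vel': array([ 0.0008038 , -0.00157208, -0.00105702, -0.00303475, -0.00026531,
       -0.00020966, -0.00175557]), 'tau': array([ 3.85396743e-04, -5.32798898e+01,  2.13499175e-02, -2.51555604e+01,
        1.14722576e-02,  5.58647036e-03,  2.49644478e-05]), 'tcp_pos': array([ 0.27004333, -0.59079486,  0.23056341]), 'eef_rot': array([ 9.77106712e-01,  2.12748750e-01, -1.97974182e-04, -6.35602734e-04]), 'wrist_force': array([-0.236125  ,  0.00223726,  1.23880158]), 'wrist_torque': array([ 0.02415163,  0.04266361, -0.02792833]), 'finger_force': 0.0, 'finger_gap': 0.08542666829348836}
t 0.15 tcp [ 0.27   -0.5908  0.2306] units [ 5.684 -5.522 -0.861] n 15.294047241080992
tool y in world [ 0.416 -0.909 -0.001] z [-0.001  0.001 -1.   ]
```

View pics/scene0.png

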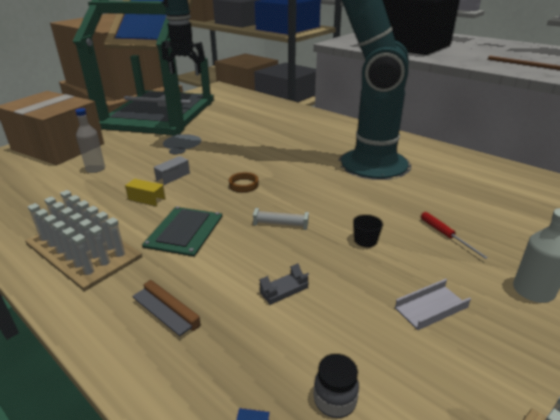

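View pics/side0.png

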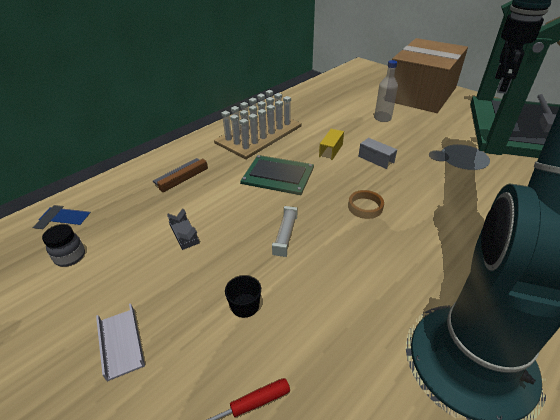

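The scene view shows the bed (184,230), wide channel (432,303), grey riser (172,170) with the yellow decoy at (145,192), cradle (284,285), tube (280,219), ink pot (367,230), and a capped jar at (337,385) that resembles the pot. The side view shows the bed (278,174), wide channel (121,343), riser (377,152), yellow decoy (331,143), cradle (183,229), tube (285,231), and pot (243,296).

Run:
```python
from h import *
a,b=load('scene0'),load('side0')
for n,p,q,z in [('bed',(184,229),(278,174),.018),('base',(432,304),(121,344),.008),('riser',(172,168),(377,151),.035),('cradle',(284,285),(184,229),.012),('tube',(281,219),(285,231),.017),('pot',(367,219),(243,284),.055)]:
    print(n,ray(a,*p,z).round(3),ray(b,*q,z).round(3))
# crops
i=cv2.cvtColor(a['image'],cv2.COLOR_RGB2BGR); j=cv2.cvtColor(b['image'],cv2.COLOR_RGB2BGR)
c1=cv2.resize(i[140:260,120:320],(800,480)[:2] and (500,300),interpolation=cv2.INTER_CUBIC)
c2=cv2.resize(j[120:260,160:410],(536,300),interpolation=cv2.INTER_CUBIC)
c3=cv2.resize(i[250:340,240:480],(800,300),interpolation=cv2.INTER_CUBIC)
top=np.hstack([c1,c2])[:, :800]
cv2.imwrite('pics/crop0.png',np.vstack([top,c3]))
```

```text
bed [ 0.655 -0.147  0.018] [ 0.635 -0.148  0.018]
base [0.484 0.424 0.008] [0.48  0.426 0.008]
riser [ 0.489 -0.415  0.035] [ 0.485 -0.416  0.035]
cradle [0.64  0.17  0.012] [0.648 0.166 0.012]
tube [0.462 0.006 0.017] [0.461 0.005 0.017]
pot [0.37  0.199 0.055] [0.39  0.197 0.055]
```

View pics/crop0.png

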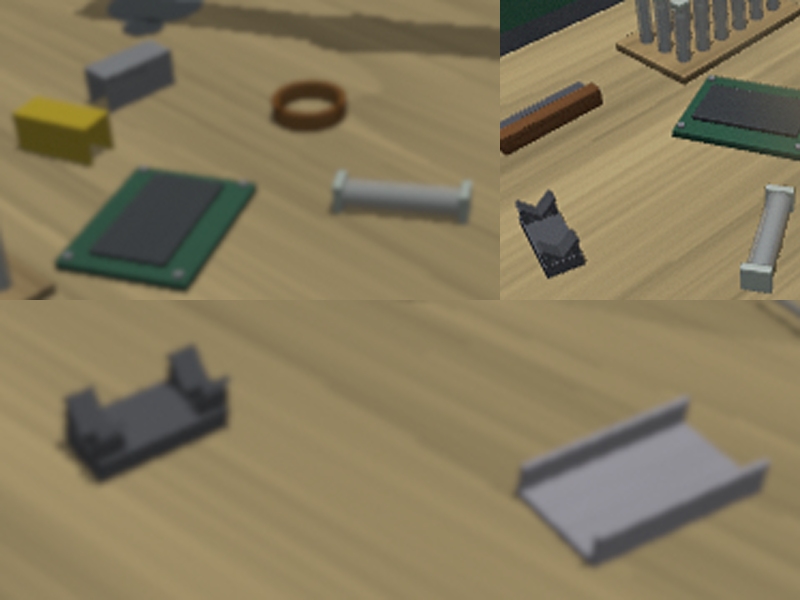

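Choices by description: the riser is the grey channel (172,170), not the yellow one (145,192). The pot is the open one (367,230), not the jar (337,385). The tube is the one lying down (281,219), not the tray tubes (80,240). The crop confirms these: grey inverted U, V cradle, wide U and capped tube. Next I fly toward the bed and look from the wrist.

```bash
python3 -m inch '[[[1,-0.47,-0.2],[0,0,0]],[[1,-0.47,-0.2],[0,0,0]],[[1,-0.47,-0.2],[0,0,0]]]'
python3 -m inch '[[[1,-0.47,-0.2],[0,0,0]],[[1,-0.47,-0.2],[0,0,0]],[[1,-0.47,-0.2],[0,0,0]]]'
python3 -m inch '[[[1,-0.47,-0.2],[0,0,0]],[[1,-0.47,-0.2],[0,0,0]],[[1,-0.47,-0.2],[0,0,0]]]'
python3 -m inch '[[[1,-0.47,-0.2],[0,0,0]],[[1,-0.47,-0.2],[0,0,0]],[[1,-0.47,-0.2],[0,0,0]]]'
python3 -m inch '[[[1,-0.47,-0.2],[0,0,0.1]],[[1,-0.47,-0.2],[0,0,0.2]],[[1,-0.47,-0.2],[0,0,0.273]],[[1,-0.47,-0.2],[0,0,0.273]],[[1,-0.47,-0.2],[0,0,0.273]],[[1,-0.47,-0.2],[0,0,0.273]]]'
python3 - <<'E'
from h import *
go([.6,-.2,.3]); s=snap('wrist','wr1')
print('campos',-cv2.Rodrigues(s['rvec'])[0].T@s['tvec'])
E
```

```text
time_s: 0.4
tcp_pos: [0.334, -0.5179, 0.2482]
eef_rot: [0.976, 0.217, 0.002, -0.001]
wrist_force: [2.0, 0.2, 0.9]
finger_gap: 0.0857
finger_force: 0.0
time_s: 0.65
tcp_pos: [0.391, -0.4498, 0.2645]
eef_rot: [0.976, 0.218, 0.002, -0.001]
wrist_force: [0.4, 0.8, -0.1]
finger_gap: 0.0855
finger_force: 0.0
time_s: 0.9
tcp_pos: [0.4477, -0.3819, 0.2806]
eef_rot: [0.976, 0.218, 0.002, -0.001]
wrist_force: [1.2, 0.4, 0.1]
finger_gap: 0.0853
finger_force: 0.0
time_s: 1.15
tcp_pos: [0.5044, -0.314, 0.2966]
eef_rot: [0.976, 0.218, 0.003, -0.001]
wrist_force: [0.7, 0.8, -0.2]
finger_gap: 0.0857
finger_force: 0.0
time_s: 1.65
tcp_pos: [0.5556, -0.2541, 0.3109]
eef_rot: [1.0, 0.001, -0.0, 0.0]
wrist_force: [-0.2, 0.0, -0.4]
finger_gap: 0.0853
finger_force: 0.0
t 1.65 tcp [ 0.5556 -0.2541  0.3109] units [ 0.556 -0.675  0.136] n 1.6979657432749526
tool y in world [ 0.002 -1.     0.   ] z [-0.001 -0.    -1.   ]
campos [ 0.63823699 -0.25287937  0.45324706]
```

View pics/wr1.png

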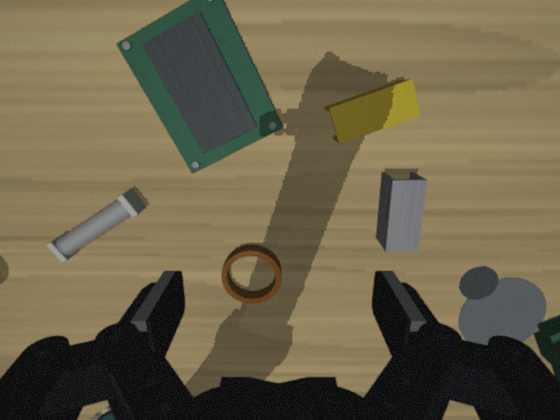

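The wrist view shows the bed whole enough (pad centre about (200,83), rotated), tube (98,225), grey riser (403,212), yellow decoy (378,108) and the bangle ring (251,273). Now I measure them.

```bash
cat >> h.py <<'E'
def quad(s,mask,z,name=''):
    """largest blob -> convex hull rays on plane z -> metric minAreaRect: centre, size(long,short), yaw of long axis deg"""
    cs,_=cv2.findContours(mask.astype(np.uint8),cv2.RETR_EXTERNAL,cv2.CHAIN_APPROX_NONE)
    c=max(cs,key=cv2.contourArea)[:,0,:]
    P=np.array([ray(s,u,v,z)[:2] for u,v in c],np.float32)
    r=cv2.minAreaRect(P*1000); b=cv2.boxPoints(r)
    e1,e2=b[1]-b[0],b[2]-b[1]; e=e1 if np.linalg.norm(e1)>np.linalg.norm(e2) else e2
    yaw=np.degrees(np.arctan2(e[1],e[0])); yaw=(yaw+90)%180-90
    print(name,'c',np.round(r[0],1),'size',sorted(np.round(r[1],1))[::-1],'yaw',round(yaw,1),'px',c.mean(0).round())
    return np.array(r[0])/1000,yaw
def roi(s,u0,v0,u1,v1):
    m=np.zeros(s['image'].shape[:2],bool); m[v0:v1,u0:u1]=1; return m
def hsv(s): return [x.astype(int) for x in cv2.split(cv2.cvtColor(s['image'],cv2.COLOR_RGB2HSV))]
E
python3 - <<'E'
from h import *
s=load('wr1'); h,S,V=hsv(s)
for u,v in [(200,80),(160,80),(405,215),(385,215),(400,174),(85,230),(135,200),(110,280)]: print((u,v),h[v,u],S[v,u],V[v,u])
pad=(S<50)&(V<110)&roi(s,135,5,265,160); pad=cv2.morphologyEx(pad.astype(np.uint8),cv2.MORPH_OPEN,np.ones((7,7)))
quad(s,pad,.018,'pad')
g=((h>60)&(h<95)&(S>80))&roi(s,100,0,300,180); quad(s,g,.012,'green')
r=(S<40)&roi(s,370,160,435,260); quad(s,r,.048,'riser all'); 
r2=(S<40)&(V>125)&roi(s,370,160,435,260); quad(s,r2,.048,'riser top')
t=(S<60)&(V>90)&roi(s,30,170,155,270); quad(s,t,.025,'tube')
cv2.imwrite('pics/m.png',np.hstack([cv2.resize(cv2.cvtColor(s['image'][y0:y1,x0:x1],cv2.COLOR_RGB2BGR),(260,500),interpolation=cv2.INTER_CUBIC) for x0,y0,x1,y1 in[(370,160,435,260)]]+[cv2.cvtColor(cv2.resize((r2*255).astype(np.uint8)[160:260,370:435],(260,500)),cv2.COLOR_GRAY2BGR)]))
for n,u,v in [('bolt',126,45),('bolt',272,125),('bolt',196,165)]: print(n,ray(s,u,v,.016).round(4))
E
```

```text
(200, 80) 90 18 70
(160, 80) 74 97 89
(405, 215) 113 8 125
(385, 215) 90 5 51
(400, 174) 21 83 95
(85, 230) 75 4 134
(135, 200) 65 22 71
(110, 280) 20 90 148
pad c [ 649.6 -158.2] size [np.float64(145.0), np.float64(79.7)] yaw 26.3 px [201.  83.]
green c [ 649.8 -158.4] size [np.float64(176.7), np.float64(137.1)] yaw 26.4 px [197.  80.]
riser all c [ 493.7 -413.3] size [np.float64(109.7), np.float64(58.3)] yaw 0.6 px [401. 211.]
riser top c [ 523.7 -406.2] size [np.float64(26.5), np.float64(13.7)] yaw 0.1 px [397. 188.]
tube c [460.6   9.2] size [np.float64(143.1), np.float64(35.0)] yaw -57.6 px [ 90. 230.]
bolt [ 0.6965 -0.0704  0.016 ]
bolt [ 0.6032 -0.2455  0.016 ]
bolt [ 0.5507 -0.1432  0.016 ]
```

View pics/m.png

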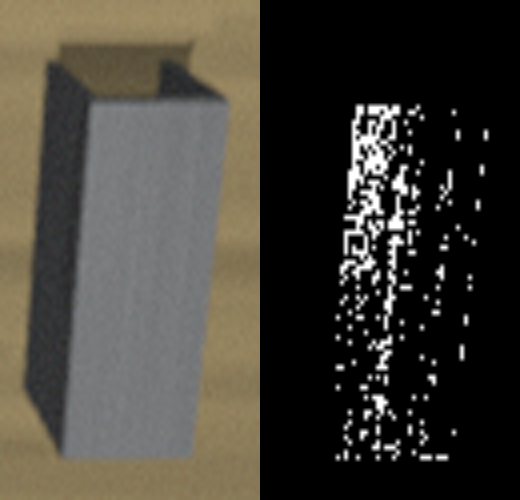

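The pad matches its size (145 x 80) at (0.650,-0.158), yaw 26.3°. The crop shows the grey riser open side down, with its top face clear. Now I fly towards the wide channel, keeping the cradle in view too.

```bash
python3 - <<'E'
from h import *
s=load('wr1'); h,S,V=hsv(s)
r2=(S<40)&(V>90)&roi(s,370,160,435,260); quad(s,cv2.medianBlur(r2.astype(np.uint8),3),.048,'riser top')
E
python3 -m inch '[[[-0.2,-0.9,0],[0,0,0]],[[-0.2,-0.9,0],[0,0,0]]]' | head -2
python3 -m inch '[[[-0.2,-0.9,0],[0,0,0]],[[-0.2,-0.9,0],[0,0,0]]]'| head -2
python3 -m inch '[[[-0.2,-0.9,0],[0,0,0]],[[-0.2,-0.9,0],[0,0,0]]]'| head -2
python3 -m inch '[[[-0.2,-0.9,0],[0,0,0]],[[-0.2,-0.9,0],[0,0,0]]]'| head -2
python3 -m inch '[[[-0.2,-0.9,0],[0,0,0]],[[-0.2,-0.9,0],[0,0,0]]]'| head -2
python3 -m inch '[[[-0.2,-0.9,0],[0,0,0]],[[-0.2,-0.9,0],[0,0,0]]]'| head -2
python3 -m inch '[[[-0.2,-0.9,0],[0,0,0]],[[-0.2,-0.9,0],[0,0,0]],[[-0.2,-0.9,0],[0,0,0]],[[-0.2,-0.9,0],[0,0,0]]]'
python3 - <<'E'
from h import *
s=snap('wrist','wr2'); go([.43,.25,.31])
E
```

```text
riser top c [ 488.7 -420.5] size [np.float64(99.6), np.float64(44.1)] yaw 0.7 px [405. 215.]
time_s: 1.87
tcp_pos: [0.5388, -0.1826, 0.3106]
time_s: 2.03
tcp_pos: [0.5227, -0.1082, 0.3111]
time_s: 2.2
tcp_pos: [0.5067, -0.036, 0.3114]
time_s: 2.37
tcp_pos: [0.4908, 0.0359, 0.3115]
time_s: 2.53
tcp_pos: [0.4749, 0.108, 0.3115]
time_s: 2.7
tcp_pos: [0.459, 0.1799, 0.3115]
time_s: 3.03
tcp_pos: [0.4434, 0.2511, 0.3111]
eef_rot: [1.0, 0.002, -0.0, -0.0]
wrist_force: [0.1, -0.7, 0.6]
finger_gap: 0.0853
finger_force: 0.0
t 3.0833 tcp [0.4441 0.2494 0.311 ] units [-0.176 -0.008  0.013] n 0.3397688159902348
tool y in world [ 0.001 -1.     0.001] z [-0.    -0.001 -1.   ]
```

View pics/wr2.png

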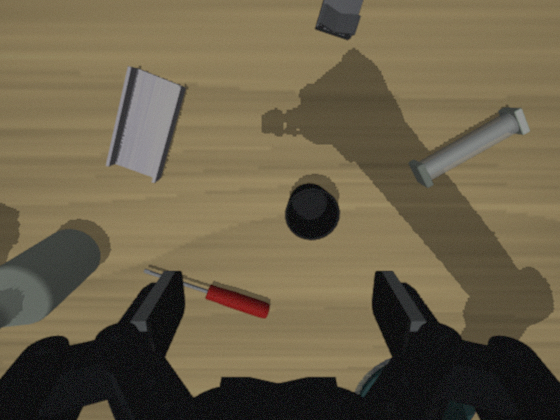

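The wrist view shows the wide channel (148,123), ink pot (312,212), tube (470,145), screwdriver (240,300), bottle (60,270) and part of the cradle (340,15).

Run:
```python
from h import *
s=load('wr2'); h,S,V=hsv(s)
m=cv2.medianBlur(((S<50)&roi(s,90,50,200,195)).astype(np.uint8),3)
quad(s,m,.024,'base z24');quad(s,m,.012,'base z12')
for u,v in [(131,68),(185,85),(157,181),(109,163)]: print((u,v),ray(s,u,v,.024).round(4))
m=cv2.medianBlur(((V<60)&roi(s,275,170,350,250)).astype(np.uint8),3); quad(s,m,.03,'pot')
print('pot rim',ray(s,312,205,.055))
m=cv2.medianBlur(((S<60)&(V>70)&roi(s,400,95,535,195)).astype(np.uint8),3); quad(s,m,.025,'tube')
cv2.imwrite('pics/b.png',cv2.resize(cv2.cvtColor(s['image'][55:195,90:205],cv2.COLOR_RGB2BGR),None,fx=4,fy=4,interpolation=cv2.INTER_CUBIC))
```

```text
base z24 c [488.1 422.8] size [np.float64(132.1), np.float64(72.4)] yaw -21.0 px [144. 124.]
base z12 c [487.1 427.6] size [np.float64(135.8), np.float64(74.4)] yaw -21.0 px [144. 124.]
(131, 68) [0.5579 0.4295 0.024 ]
(185, 85) [0.5389 0.366  0.024 ]
(157, 181) [0.418 0.414 0.024]
(109, 163) [0.4422 0.4744 0.024 ]
pot c [375.9 204.6] size [np.float64(78.3), np.float64(73.1)] yaw -16.9 px [311. 212.]
pot rim [0.39507215 0.20838153 0.055     ]
tube c [464.5   1.6] size [np.float64(143.0), np.float64(39.8)] yaw -57.7 px [473. 145.]
```

View pics/b.png

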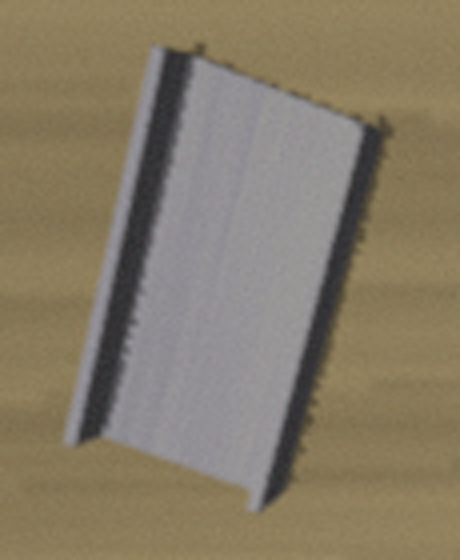

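Run:
```python
from h import *
s=load('wr2')
P=np.array([ray(s,u,v,.024)[:2] for u,v in [(127.5,66.5),(181.3,86.3),(156.5,182),(105.8,165.8)]])
n=np.linalg.norm
print(P.mean(0),n(P[0]-P[3]),n(P[1]-P[2]),n(P[0]-P[1]),n(P[2]-P[3]),[np.degrees(np.arctan2(d[1],d[0])) for d in(P[0]-P[3],P[1]-P[2])])
print(proj(s,[.6496,-.1582,.018]),st()['qpos'].round(2))
go([.487,.422,.311])
```

```text
[0.48802102 0.42455428] 0.1295120658157235 0.1285715410159276 0.06652304975370141 0.06800853047666688 [np.float64(-20.717473132180345), np.float64(-20.06743569135548)]
(np.float64(639.3544127023436), np.float64(-16.791357766795414)) [-0.16  0.19 -0.47  1.82  0.09  1.15 -2.23]
t 3.0833 tcp [0.4441 0.2494 0.311 ] units [ 5.380e-01 -2.158e+00 -2.000e-03] n 4.2657521234662
tool y in world [ 0.001 -1.     0.001] z [-0.    -0.001 -1.   ]
```

```bash
python3 -m inch '[[[0.18,-0.73,0],[0,0,0]],[[0.18,-0.73,0],[0,0,0]]]' | head -2
python3 -m inch '[[[0.18,-0.73,0],[0,0,0]],[[0.18,-0.73,0],[0,0,0]]]' | head -2
python3 -m inch '[[[0.18,-0.73,0.5],[0,0,0.07]],[[0.18,-0.73,1],[0,0,0.14]],[[0.18,-0.73,1],[0,0,0.22]],[[0.18,-0.73,1],[0,0,0.227]],[[0.18,-0.73,1],[0,0,0.227]],[[0.18,-0.73,1],[0,0,0.227]]]'
python3 - <<'E'
from h import *
s=snap('wrist','wr3'); go([.488,.4245,.1]); print(st()['qpos'].round(2))
E
```

```text
time_s: 3.25
tcp_pos: [0.46, 0.3085, 0.3114]
time_s: 3.42
tcp_pos: [0.4743, 0.3682, 0.311]
time_s: 3.92
tcp_pos: [0.4887, 0.424, 0.2329]
eef_rot: [0.984, -0.177, 0.001, -0.0]
wrist_force: [-0.6, -0.3, 1.1]
finger_gap: 0.0856
finger_force: 0.0
t 3.9667 tcp [0.4888 0.4243 0.2335] units [-0.014  0.005  1.669] n 3.2017961969659368
tool y in world [-0.349 -0.937 -0.002] z [ 0.003  0.001 -1.   ]
[-0.48  0.5  -0.4   1.59  0.21  1.09 -2.86]
```

View pics/wr3.png

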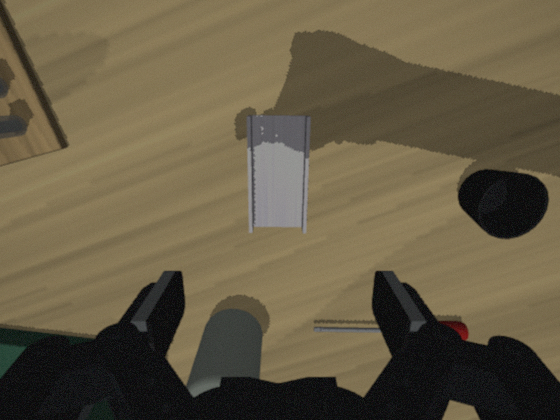

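The channel lies centred between the fingers (columns 248–310, finger mid about 279) and is aligned. Joint 7 is near its limit, so I descend partway and check.

```bash
python3 -m inch '[[[0,0,0.3],[0,0,0]],[[0,0,0.6],[0,0,0]],[[0,0,0.9],[0,0,0]],[[0,0,0.9],[0,0,0]]]' | head -3
python3 - <<'E'
from h import *
s=snap('wrist','wr4'); go([.488,.4245,.1]); print(st()['qpos'].round(3))
h,S,V=hsv(s); 
cv2.imwrite('pics/wr4s.png',cv2.cvtColor(s['image'],cv2.COLOR_RGB2BGR))
m=cv2.medianBlur(((S<50)&(V>60)&roi(s,200,20,360,260)).astype(np.uint8),3); quad(s,m,.024,'base z24')
E
```

```text
time_s: 4.3
tcp_pos: [0.4865, 0.4224, 0.1568]
eef_rot: [0.984, -0.177, -0.001, 0.002]
t 4.35 tcp [0.4873 0.4235 0.1591] units [ 0.005 -0.016  0.738] n 1.416863451729422
tool y in world [-0.349 -0.937  0.002] z [-0.001 -0.002 -1.   ]
[-0.513  0.57  -0.355  1.654  0.231  0.962 -2.877]
base z24 c [490.3 425.2] size [np.float64(128.2), np.float64(66.6)] yaw -21.0 px [274. 187.]
```

```bash
python3 -m inch '[[[0.02,-0.03,0.3],[0,0,-0.03]],[[0.02,-0.03,0.6],[0,0,-0.03]],[[0.02,-0.03,0.9],[0,0,-0.03]],[[0.02,-0.03,0.98],[0,0,-0.03]],[[0.02,-0.03,0.98],[0,0,-0.03]]]' | head -3
python3 -m inch '[[[0,0,0.25],[0,0,0]],[[0,0,0.5],[0,0,0]],[[0,0,0.7],[0,0,0]],[[0,0,0.8],[0,0,0]],[[0,0,0.8],[0,0,0]],[[0,0,0.8],[0,0,0]]]'
python3 - <<'E'
from h import *
go([.490,.4255,.003]); print(st()['qpos'].round(3))
s=snap('wrist','wr5')
E
```

```text
time_s: 4.77
tcp_pos: [0.4898, 0.4265, 0.0813]
eef_rot: [0.988, -0.154, -0.0, 0.0]
time_s: 5.27
tcp_pos: [0.4903, 0.4279, 0.0186]
eef_rot: [0.988, -0.154, 0.001, -0.001]
wrist_force: [-0.1, 0.3, -0.2]
finger_gap: 0.0854
finger_force: 0.0
t 5.2667 tcp [0.4903 0.4279 0.0186] units [0.005 0.03  0.195] n 0.37819701561980695
tool y in world [-0.305 -0.952 -0.002] z [ 0.002  0.002 -1.   ]
[-0.57   0.753 -0.278  1.703  0.287  0.724 -2.873]
```

View pics/wr5.png

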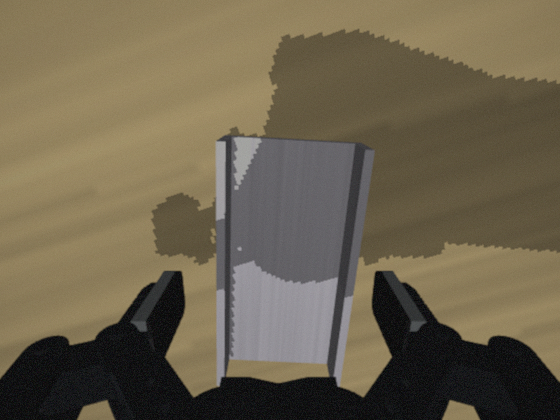

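Fingers straddle the channel (legs at columns 218 and 371, fingers at 175 and 385). I lower to 3 mm and close.

```bash
python3 -m inch '[[[0,0.03,0.19],[0,0,0]],[[0,0.03,0.19],[0,0,0]],[[0,0.03,0.19],[0,0,0]]]' | head -4
python3 -m inch '[[[0,0,0],[0,0,0]],[[0,0,0],[0,0,0]],[[0,0,0],[0,0,0]],[[0,0,0],[0,0,0]],[[0,0,0],[0,0,0]],[[0,0,0],[0,0,0]],[[0,0,0],[0,0,0]],[[0,0,0],[0,0,0]]]' 1 40
python3 -m inch '[[[0,0,-0.2],[0,0,0]],[[0,0,-0.4],[0,0,0]],[[0,0,-0.6],[0,0,0]],[[0,0,-0.8],[0,0,0]],[[0,0,-1],[0,0,0]],[[0,0,-1],[0,0,0]]]'
python3 - <<'E'
from h import *
s=snap('wrist','wr6');h,S,V=hsv(s)
go([.6496,-.1582,.12])
m=cv2.medianBlur(((S<50)&(V>60)&roi(s,180,0,380,300)).astype(np.uint8),3); quad(s,m,.11,'base')
E
```

```text
time_s: 5.57
tcp_pos: [0.4889, 0.4247, 0.0024]
eef_rot: [0.988, -0.154, 0.0, -0.0]
wrist_force: [-0.1, 0.4, -0.1]
time_s: 6.23
tcp_pos: [0.4895, 0.4255, 0.0032]
eef_rot: [0.988, -0.154, 0.001, -0.001]
wrist_force: [-0.6, 0.1, 6.1]
finger_gap: 0.0655
finger_force: 44.3
time_s: 6.73
tcp_pos: [0.4904, 0.4264, 0.086]
eef_rot: [0.988, -0.154, 0.002, -0.002]
wrist_force: [-0.1, 1.1, -0.7]
finger_gap: 0.0652
finger_force: 45.2
t 6.7833 tcp [0.4898 0.4257 0.0841] units [ 4.128  6.341 -0.462] n 14.542535632801856
tool y in world [-0.305 -0.952 -0.004] z [ 0.003  0.003 -1.   ]
base c [522.2 415.7] size [np.float64(66.6), np.float64(64.7)] yaw -20.3 px [287. 223.]
```

View pics/wr6.png

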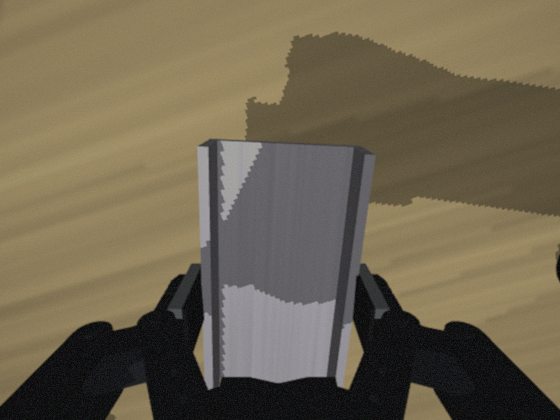

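Run:
```python
from h import *
s=load('wr6'); p=st()['tcp_pos']; Rt=R.from_quat(st()['eef_rot'])
for u,v in [(199,146),(373,154),(208,386),(345,386)]:
    q=ray(s,u,v,.105); print((u,v),(Rt.inv().apply(q-p)*1000).round(1))
```

```text
(199, 146) [ 65.1 -31.5 -20.6]
(373, 154) [ 62.1  33.6 -20.9]
(208, 386) [-50.1 -35.9 -20.9]
(345, 386) [-49.8  30.3 -21.1]
```

Held squarely (turned about 2° in the fingers). Carrying it to the pad.

```bash
for i in 1; do python3 -m inch '[[[0.51,0.79,-0.18],[0,0,0]],[[0.51,0.79,-0.18],[0,0,0]]]' | head -2
python3 -m inch '[[[0.51,0.79,-0.18],[0,0,0]],[[0.51,0.79,-0.18],[0,0,0]]]' | head -2
python3 -m inch '[[[0.51,0.79,-0.18],[0,0,0]],[[0.51,0.79,-0.18],[0,0,0]]]' | head -2
python3 -m inch '[[[0.51,0.79,-0.18],[0,0,0]],[[0.51,0.79,-0.18],[0,0,0]]]' | head -2
python3 -m inch '[[[0.51,0.79,-0.18],[0,0,0]],[[0.51,0.79,-0.18],[0,0,0]]]' | head -2
python3 -m inch '[[[0.51,0.79,-0.18],[0,0,0]],[[0.51,0.79,-0.18],[0,0,0]]]' | head -2
python3 -m inch '[[[0.51,0.79,-0.18],[0,0,0]],[[0.51,0.79,-0.18],[0,0,0]]]' | head -2
python3 -m inch '[[[0.51,0.79,-0.18],[0,0,-0.075]],[[0.51,0.79,-0.18],[0,0,-0.15]],[[0.51,0.79,-0.18],[0,0,-0.225]],[[0.51,0.79,-0.18],[0,0,-0.3]],[[0.51,0.79,-0.18],[0,0,-0.375]],[[0.51,0.79,-0.18],[0,0,-0.45]],[[0.51,0.79,-0.18],[0,0,-0.513]],[[0.51,0.79,-0.18],[0,0,-0.513]]]'
done
python3 - <<'E'
from h import *
go([.6514,-.1585,.022]); s=snap('wrist','wr7');print(st()['qpos'].round(2))
E
```

```text
time_s: 6.95
tcp_pos: [0.5066, 0.3523, 0.0951]
time_s: 7.12
tcp_pos: [0.5278, 0.2764, 0.1097]
time_s: 7.28
tcp_pos: [0.5474, 0.2036, 0.1242]
time_s: 7.45
tcp_pos: [0.567, 0.131, 0.1388]
time_s: 7.62
tcp_pos: [0.5865, 0.0583, 0.1532]
time_s: 7.78
tcp_pos: [0.6061, -0.0143, 0.1676]
time_s: 7.95
tcp_pos: [0.6256, -0.0869, 0.1819]
time_s: 8.62
tcp_pos: [0.6448, -0.1563, 0.1954]
eef_rot: [0.969, 0.247, -0.001, -0.001]
wrist_force: [0.2, 0.1, -1.9]
finger_gap: 0.0653
finger_force: 45.2
t 8.6167 tcp [ 0.6448 -0.1563  0.1954] units [0.063 0.067 2.167] n 4.161903028631739
tool y in world [ 0.478 -0.878 -0.002] z [-0.002  0.001 -1.   ]
[ 0.49  0.57 -0.43  1.57  0.26  1.05 -1.09]
```

View pics/wr7.png

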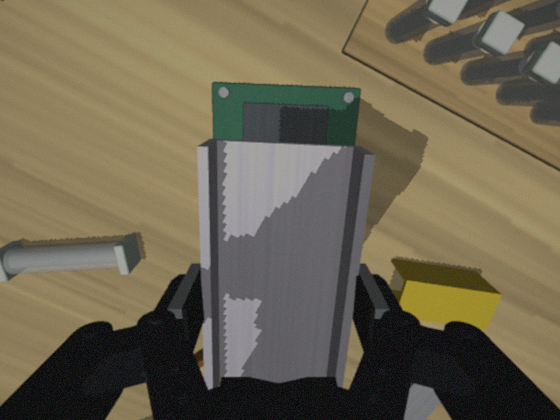

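```bash
python3 - <<'E'
from h import *
s=load('wr7'); p=st()['tcp_pos']; Rt=R.from_quat(st()['eef_rot'])
for u,v,z in [(243,103,.018),(327,104,.018),(199,146,.216),(373,154,.216)]:
    print((u,v),(Rt.inv().apply(ray(s,u,v,z)-p)*1000).round(1))
E
python3 -m inch '[[[0.06,0.07,0.3],[0,0,0]],[[0.06,0.07,0.6],[0,0,0]],[[0.06,0.07,0.9],[0,0,0]],[[0.06,0.07,1],[0,0,0]],[[0.06,0.07,1],[0,0,0]]]'|head -3
python3 -m inch '[[[0,0,0.3],[0,0,0]],[[0,0,0.6],[0,0,0]],[[0,0,0.8],[0,0,0]],[[0,0,0.8],[0,0,0]],[[0,0,0.8],[0,0,0]]]'|head -4
python3 - <<'E'
from h import *
go([.6514,-.1585,.022]); s=snap('wrist','wr8')
p=st()['tcp_pos']; Rt=R.from_quat(st()['eef_rot'])
h,S,V=hsv(s); u,v=np.where((S<45)&(V<100)&roi(s,200,0,370,200))[::-1]; print(u.min(),u.max(),v.min(),v.max())
E
```

```text
(243, 103) [ 77.  -33.3 177.5]
(327, 104) [ 76.4  44.6 177.4]
(199, 146) [ 65.5 -29.9 -20.4]
(373, 154) [ 62.8  34.2 -20.5]
time_s: 9.08
tcp_pos: [0.6504, -0.1586, 0.1137]
eef_rot: [0.97, 0.245, -0.003, -0.001]
time_s: 9.5
tcp_pos: [0.6529, -0.1589, 0.0536]
eef_rot: [0.969, 0.245, 0.0, 0.0]
wrist_force: [-0.0, 0.5, -0.2]
t 9.5 tcp [ 0.6529 -0.1589  0.0536] units [-0.014 -0.013  0.395] n 0.7582047146580098
tool y in world [ 0.476 -0.88   0.   ] z [ 0. -0. -1.]
200 369 86 199
```

View pics/wr8.png

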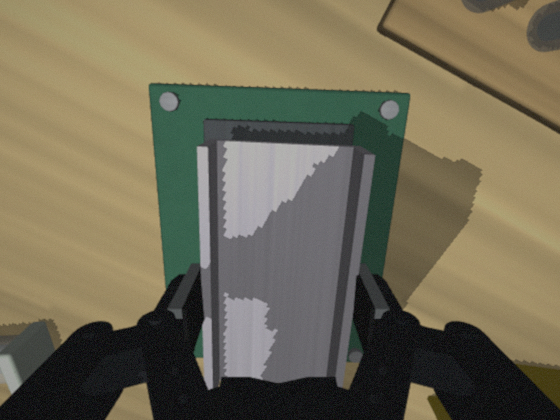

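Run:
```python
from h import *
s=load('wr8'); p=st()['tcp_pos']; Rt=R.from_quat(st()['eef_rot'])
for u,v,z in [(205,120,.018),(355,124,.018),(169,101,.016),(390,110,.016),(150,84,.012),(409,95,.012),(164,245,.012),(384,270,.012),(198,147,.0745),(374,155,.0745),(208,386,.0745),(345,386,.0745)]:
    print((u,v),(Rt.inv().apply(ray(s,u,v,z)-p)*1000).round(1))
```

```text
(205, 120) [ 70.5 -39.3  36.7]
(355, 124) [68.4 39.5 36.8]
(169, 101) [ 80.  -57.7  38.7]
(390, 110) [75.4 57.8 38.9]
(150, 84) [ 88.4 -68.   42.7]
(409, 95) [82.8 68.3 42.9]
(164, 245) [ -4.1 -71.   42.5]
(384, 270) [-21.6  65.7  42.7]
(198, 147) [ 64.7 -30.3 -19.8]
(374, 155) [ 61.7  34.5 -19.7]
(208, 386) [-48.4 -34.4 -20. ]
(345, 386) [-48.5  30.9 -19.9]
```

```bash
python3 -m inch '[[[-0.025,-0.03,0.1],[0,0,0]],[[-0.025,-0.03,0.2],[0,0,0]],[[-0.025,-0.03,0.3],[0,0,0]],[[-0.025,-0.03,0.35],[0,0,0]],[[-0.025,-0.03,0.39],[0,0,0]],[[-0.025,-0.03,0.39],[0,0,0]],[[-0.025,-0.03,0.39],[0,0,0]]]'
python3 -m inch '[[[0,0,0],[0,0,0]],[[0,0,0],[0,0,0]],[[0,0,0],[0,0,0]],[[0,0,0],[0,0,0]],[[0,0,0],[0,0,0]],[[0,0,0],[0,0,0]]]' 0
python3 -m inch '[[[0,0,-0.2],[0,0,0]],[[0,0,-0.4],[0,0,0]],[[0,0,-0.6],[0,0,0]],[[0,0,-0.8],[0,0,0]],[[0,0,-1],[0,0,0]],[[0,0,-1],[0,0,0]]]' |head -3
python3 -m inch '[[[0,0,-0.5],[0,0,0]],[[0,0,-1],[0,0,0]],[[0,0,-1],[0,0,0]],[[0,0,-1],[0,0,0]]]' |head -3
python3 - <<'E'
from h import *
go([.4887,-.4205,.2]); s=snap('wrist','wr9')
p=st()['tcp_pos']; Rt=R.from_quat(st()['eef_rot'])
i=cv2.cvtColor(s['image'],cv2.COLOR_RGB2BGR)
E
```

```text
time_s: 10.13
tcp_pos: [0.6497, -0.1578, 0.0215]
eef_rot: [0.969, 0.246, 0.0, 0.0]
wrist_force: [0.4, 0.7, -1.8]
finger_gap: 0.0651
finger_force: 45.3
time_s: 10.63
tcp_pos: [0.6497, -0.1578, 0.0218]
eef_rot: [0.969, 0.246, 0.0, 0.0]
wrist_force: [0.7, 0.5, -0.3]
finger_gap: 0.0856
finger_force: 0.0
time_s: 11.13
tcp_pos: [0.6527, -0.1581, 0.1076]
eef_rot: [0.969, 0.246, 0.004, 0.002]
time_s: 11.47
tcp_pos: [0.6516, -0.1579, 0.1859]
eef_rot: [0.969, 0.246, 0.003, 0.002]
t 11.4667 tcp [ 0.6516 -0.1579  0.1859] units [-3.353  1.918 -0.184] n 7.418029988757167
tool y in world [ 0.476 -0.879  0.005] z [ 0.007 -0.002 -1.   ]
```

View pics/wr9.png

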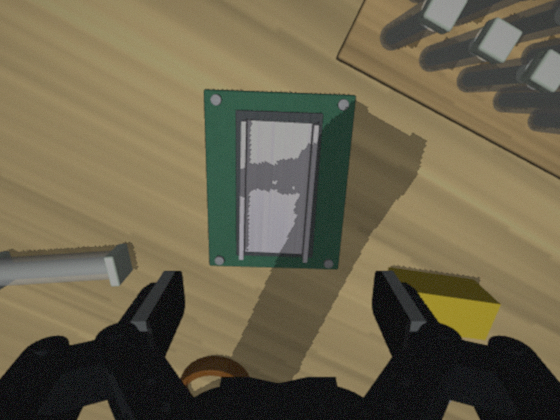

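The channel sits on the pad inside its outline (legs at columns 241–319, pad 236–323), looking centred. Checking numerically.

Run:
```python
from h import *
s=load('wr9'); h,S,V=hsv(s)
A=roi(s,215,95,350,270)
g=((h>60)&(h<100)&(S>60))&roi(s,195,80,365,275)
G=cv2.morphologyEx(g.astype(np.uint8),cv2.MORPH_CLOSE,np.ones((3,3))); quad(s,G,.012,'green')
notg=cv2.medianBlur((A&(S<50)).astype(np.uint8),5); notg=cv2.morphologyEx(notg,cv2.MORPH_OPEN,np.ones((13,13))); quad(s,notg,.018,'pad+base')
for r in (130,150,200,240): print(r,[(u,V[r,u],S[r,u]) for u in list(range(230,254,2))+list(range(298,330,2))])
for c in (255,290): print(c,[(v,V[v,c],S[v,c]) for v in list(range(108,128,2))+list(range(246,270,2))])
```

```text
green c [ 650.  -157.3] size [np.float64(177.4), np.float64(137.7)] yaw 26.3 px [276. 180.]
pad+base c [ 650.  -157.7] size [np.float64(144.8), np.float64(79.2)] yaw 26.1 px [276. 182.]
130 [(230, np.int64(93), np.int64(104)), (232, np.int64(91), np.int64(104)), (234, np.int64(90), np.int64(102)), (236, np.int64(68), np.int64(30)), (238, np.int64(73), np.int64(17)), (240, np.int64(104), np.int64(12)), (242, np.int64(165), np.int64(6)), (244, np.int64(163), np.int64(5)), (246, np.int64(79), np.int64(6)), (248, np.int64(103), np.int64(10)), (250, np.int64(121), np.int64(4)), (252, np.int64(163), np.int64(5)), (298, np.int64(164), np.int64(8)), (300, np.int64(163), np.int64(3)), (302, np.int64(161), np.int64(5)), (304, np.int64(161), np.int64(5)), (306, np.int64(161), np.int64(6)), (308, np.int64(159), np.int64(2)), (310, np.int64(159), np.int64(0)), (312, np.int64(75), np.int64(3)), (314, np.int64(144), np.int64(5)), (316, np.int64(163), np.int64(3)), (318, np.int64(130), np.int64(2)), (320, np.int64(67), np.int64(15)), (322, np.int64(56), np.int64(73)), (324, np.int64(63), np.int64(81
[... 3907 characters left out ...]
2, np.int64(55), np.int64(32)), (114, np.int64(72), np.int64(25)), (116, np.int64(73), np.int64(24)), (118, np.int64(71), np.int64(25)), (120, np.int64(70), np.int64(22)), (122, np.int64(119), np.int64(4)), (124, np.int64(163), np.int64(0)), (126, np.int64(160), np.int64(6)), (246, np.int64(101), np.int64(13)), (248, np.int64(105), np.int64(2)), (250, np.int64(106), np.int64(14)), (252, np.int64(99), np.int64(13)), (254, np.int64(46), np.int64(28)), (256, np.int64(45), np.int64(51)), (258, np.int64(52), np.int64(123)), (260, np.int64(57), np.int64(94)), (262, np.int64(57), np.int64(107)), (264, np.int64(54), np.int64(94)), (266, np.int64(56), np.int64(87)), (268, np.int64(81), np.int64(69))]
```

Run:
```python
from h import *
s=load('wr9')
a=np.radians(26.2); c=np.array([.650,-.1577]); X=np.array([np.cos(a),np.sin(a)]);Y=np.array([-X[1],X[0]])
for u,v,z in [(240,130,.042),(318.7,130,.042),(239.2,200,.042),(312.9,200,.042),(255,120,.023),(290,122,.023),(255,252,.023),(290,253.3,.023)]:
    q=ray(s,u,v,z)[:2]-c; print(u,v,(np.array([q@X,q@Y])*1000).round(1))
s=load('wr2');h,S,V=hsv(s)
a,b=load('scene0'),load('side0')
s=load('wr1');h,S,V=hsv(s); m=(h>20)&(h<32)&(S>150)&roi(s,320,70,430,150); quad(s,m,.03,'yellow')
```

```text
240 130 [56.7 33.3]
318.7 130 [ 59.3 -33.6]
239.2 200 [-5.6 33.9]
312.9 200 [ -3.1 -33.2]
255 120 [64.3 21.9]
290 122 [63.7 -9.7]
255 252 [-66.6  19.7]
290 253.3 [-66.8 -16.2]
yellow c [ 621.3 -369.9] size [np.float64(108.4), np.float64(48.5)] yaw -71.3 px [373. 110.]
```

Base is centred within 1.5 mm on the pad (0.650,-0.1577, yaw 26.2°). Next, the riser.

```bash
python3 -m inch '[[[-0.84,0.48,-0.05],[0,0,0]],[[-0.84,0.48,-0.05],[0,0,0]]]' | head -2
python3 -m inch '[[[-0.84,0.48,-0.05],[0,0,0]],[[-0.84,0.48,-0.05],[0,0,0]]]' | head -2
python3 -m inch '[[[-0.84,0.48,-0.05],[0,0,0]],[[-0.84,0.48,-0.05],[0,0,0]]]' | head -2
python3 -m inch '[[[-0.84,0.48,-0.05],[0,0,0.07]],[[-0.84,0.48,-0.05],[0,0,0.14]],[[-0.84,0.48,-0.05],[0,0,0.21]],[[-0.84,0.48,-0.05],[0,0,0.28]],[[-0.84,0.48,-0.05],[0,0,0.308]],[[-0.84,0.48,-0.05],[0,0,0.308]],[[-0.84,0.48,-0.05],[0,0,0.308]],[[-0.84,0.48,-0.05],[0,0,0.308]]]'
cat >> h.py <<'E'
def tf(q): # world -> tool frame mm
    s=st(); return (R.from_quat(s['eef_rot']).inv().apply(np.array(q)-s['tcp_pos'])*1000).round(1)
E
python3 - <<'E'
from h import *
go([.4887,-.4205,.022]); s=snap('wrist','wr10');h,S,V=hsv(s)
u,v=proj(s,[.4887,-.4205,.048]);print(u,v,V[int(v),int(u)],S[int(v),int(u)])
u,v=int(u),int(v)
m=((S<45)&(V>90)&roi(s,u-60,v-90,u+60,v+90)).astype(np.uint8); m=cv2.morphologyEx(m,cv2.MORPH_OPEN,np.ones((5,5)))
quad(s,m,.048,'riser')
print(''.join('%d:%d/%d '%(x,V[v,x],S[v,x]) for x in range(u-60,u+60,4)))
E
```

```text
time_s: 11.68
tcp_pos: [0.6081, -0.2219, 0.1845]
time_s: 11.85
tcp_pos: [0.5655, -0.2911, 0.1883]
time_s: 12.02
tcp_pos: [0.5245, -0.3571, 0.1924]
time_s: 12.68
tcp_pos: [0.4861, -0.4204, 0.1969]
eef_rot: [1.0, 0.007, -0.001, -0.0]
wrist_force: [1.0, -0.6, 0.4]
finger_gap: 0.0853
finger_force: 0.0
t 12.6833 tcp [ 0.4861 -0.4204  0.1969] units [0.034 0.004 2.186] n 4.1948881054782525
tool y in world [ 0.014 -1.    -0.001] z [-0.001  0.001 -1.   ]
279.26210673409275 188.5439032632362 81 6
riser c [ 532. -410.] size [np.float64(24.5), np.float64(13.0)] yaw -89.2 px [267. 138.]
219:131/91 223:131/90 227:135/91 231:130/94 235:132/91 239:130/96 243:131/93 247:133/88 251:129/93 255:129/61 259:134/8 263:86/6 267:83/9 271:80/0 275:82/6 279:81/6 283:76/13 287:81/13 291:83/9 295:81/9 299:85/6 303:81/25 307:85/96 311:81/88 315:84/79 319:85/84 323:84/88 327:86/86 331:83/101 335:83/92
```

Run:
```python
from h import *
s=load('wr10');h,S,V=hsv(s)
m=((S<45)&(V>62)&roi(s,220,90,350,270)).astype(np.uint8); m=cv2.morphologyEx(m,cv2.MORPH_OPEN,np.ones((5,5)))
quad(s,m,.048,'riser')
```

```text
riser c [ 489.4 -420.7] size [np.float64(100.4), np.float64(44.2)] yaw 1.2 px [279. 184.]
```

```bash
python3 -m inch '[[[0.04,0,0.3],[0,0,0]],[[0.04,0,0.6],[0,0,0]],[[0.04,0,0.9],[0,0,0]],[[0.04,0,0.9],[0,0,0]],[[0.04,0,0.9],[0,0,0]]]' | head -2
python3 -m inch '[[[0,0,0.3],[0,0,0]],[[0,0,0.6],[0,0,0]],[[0,0,0.8],[0,0,0]],[[0,0,0.8],[0,0,0]],[[0,0,0.8],[0,0,0]]]' | head -4
python3 -m inch '[[[0,0,0.16],[0,0,0]],[[0,0,0.32],[0,0,0]],[[0,0,0.48],[0,0,0]],[[0,0,0.48],[0,0,0]],[[0,0,0.48],[0,0,0]],[[0,0,0.48],[0,0,0]]]'
python3 -m inch '[[[0,0,0],[0,0,0]],[[0,0,0],[0,0,0]],[[0,0,0],[0,0,0]],[[0,0,0],[0,0,0]],[[0,0,0],[0,0,0]],[[0,0,0],[0,0,0]],[[0,0,0],[0,0,0]],[[0,0,0],[0,0,0]]]' 1 50
python3 -m inch '[[[0,0,0],[0,0,0]],[[0,0,0],[0,0,0]],[[0,0,0],[0,0,0]],[[0,0,0],[0,0,0]]]'
python3 -m inch '[[[0,0,-0.2],[0,0,0]],[[0,0,-0.4],[0,0,0]],[[0,0,-0.6],[0,0,0]],[[0,0,-0.8],[0,0,0]],[[0,0,-1],[0,0,0]],[[0,0,-1],[0,0,0]],[[0,0,-1],[0,0,0]]]'
python3 - <<'E'
from h import *
go([.65,-.1577,.2]); s=snap('wrist','wr11');h,S,V=hsv(s)
z=st()['tcp_pos'][2]+.026
m=((S<45)&(V>62)&roi(s,180,40,380,260)).astype(np.uint8); m=cv2.morphologyEx(m,cv2.MORPH_OPEN,np.ones((5,5)))
c,y=quad(s,m,z,'riser'); print(tf([*c,z]))
cs,_=cv2.findContours(m,0,2);c=max(cs,key=cv2.contourArea);print(cv2.approxPolyDP(c,4,True)[:,0].tolist())
E
```

```text
time_s: 13.15
tcp_pos: [0.4889, -0.4201, 0.1246]
time_s: 13.57
tcp_pos: [0.4902, -0.4212, 0.0628]
eef_rot: [1.0, 0.006, 0.0, 0.0]
wrist_force: [0.1, 0.1, 0.2]
time_s: 14.07
tcp_pos: [0.4897, -0.4208, 0.0232]
eef_rot: [1.0, 0.006, -0.0, -0.0]
wrist_force: [-0.7, -1.0, -1.2]
finger_gap: 0.0856
finger_force: 0.0
time_s: 14.73
tcp_pos: [0.49, -0.4211, 0.024]
eef_rot: [1.0, 0.006, 0.0, 0.0]
wrist_force: [-1.4, -0.6, 4.8]
finger_gap: 0.043
finger_force: 52.2
time_s: 15.07
tcp_pos: [0.49, -0.4211, 0.024]
eef_rot: [1.0, 0.006, 0.0, 0.0]
wrist_force: [-1.3, 0.8, 6.3]
finger_gap: 0.0433
finger_force: 52.2
time_s: 15.65
tcp_pos: [0.4894, -0.4209, 0.1032]
eef_rot: [1.0, 0.006, 0.0, 0.0]
wrist_force: [0.2, 0.4, -2.5]
finger_gap: 0.0432
finger_force: 51.6
t 15.65 tcp [ 0.4894 -0.4209  0.1032] units [ 2.048 -3.264 -1.211] n 7.748821591188743
tool y in world [ 0.012 -1.     0.   ] z [ 0. -0. -1.]
riser c [ 524.9 -419.4] size [np.float64(43.6), np.float64(28.0)] yaw -89.3 px [278. 224.]
[ 36.   -0.6 -26. ]
[[220, 191], [224, 259], [332, 259], [335, 191]]
```

```bash
python3 -m inch '[[[0.41,-0.653,-0.24],[0,0,0]],[[0.41,-0.653,-0.24],[0,0,0]]]' | head -2
python3 -m inch '[[[0.41,-0.653,-0.24],[0,0,0]],[[0.41,-0.653,-0.24],[0,0,0]]]' | head -2
python3 -m inch '[[[0.41,-0.653,-0.24],[0,0,0]],[[0.41,-0.653,-0.24],[0,0,0]]]' | head -2
python3 -m inch '[[[0.41,-0.653,-0.24],[0,0,0]],[[0.41,-0.653,-0.24],[0,0,0]]]' | head -2
python3 -m inch '[[[0.41,-0.653,-0.24],[0,0,-0.07]],[[0.41,-0.653,-0.24],[0,0,-0.14]],[[0.41,-0.653,-0.24],[0,0,-0.21]],[[0.41,-0.653,-0.24],[0,0,-0.283]],[[0.41,-0.653,-0.24],[0,0,-0.283]],[[0.41,-0.653,-0.24],[0,0,-0.283]],[[0.41,-0.653,-0.24],[0,0,-0.283]]]'
python3 - <<'E'
from h import *
go([.65,-.1577,.08]); s=snap('wrist','wr12'); M=R.from_quat(st()['eef_rot']).as_matrix(); print('yaw',np.degrees(np.arctan2(M[1,0],M[0,0])))
E
```

```text
time_s: 15.87
tcp_pos: [0.5215, -0.366, 0.1208]
time_s: 16.03
tcp_pos: [0.5555, -0.3109, 0.1408]
time_s: 16.2
tcp_pos: [0.5876, -0.2581, 0.1601]
time_s: 16.37
tcp_pos: [0.6196, -0.2054, 0.1793]
time_s: 16.95
tcp_pos: [0.6495, -0.1581, 0.1979]
eef_rot: [0.974, 0.225, -0.001, -0.0]
wrist_force: [-0.6, -0.0, -2.9]
finger_gap: 0.0431
finger_force: 51.7
t 16.95 tcp [ 0.6495 -0.1581  0.1979] units [ 0.01  -0.     1.473] n 2.826720686826001
tool y in world [ 0.438 -0.899 -0.001] z [-0.002  0.    -1.   ]
yaw 26.005423871320982
```

```bash
python3 -m inch '[[[0.01,0,0.3],[0,0,0]],[[0.01,0,0.6],[0,0,0]],[[0.01,0,0.9],[0,0,0]],[[0.01,0,0.9],[0,0,0]],[[0.01,0,0.9],[0,0,0]],[[0.01,0,0.9],[0,0,0]]]' | head -2
python3 -m inch '[[[0,0,0.2],[0,0,0]],[[0,0,0.4],[0,0,0]],[[0,0,0.5],[0,0,0]],[[0,0,0.5],[0,0,0]],[[0,0,0.5],[0,0,0]],[[0,0,0.5],[0,0,0]]]' | head -4
python3 - <<'E'
from h import *
go([.65,-.1577,.047]); s=snap('wrist','wr13');h,S,V=hsv(s)
for r in (150,175): print(r,''.join('%d:%d/%d '%(x,V[r,x],S[r,x]) for x in range(120,440,4)))
E
```

```text
time_s: 17.5
tcp_pos: [0.6518, -0.1574, 0.1285]
time_s: 18.0
tcp_pos: [0.6521, -0.1573, 0.0889]
eef_rot: [0.974, 0.226, 0.001, 0.0]
wrist_force: [-0.4, -0.1, -1.7]
t 18.0 tcp [ 0.6521 -0.1573  0.0889] units [-0.026 -0.008  0.523] n 1.0049485057599268
tool y in world [ 0.441 -0.897  0.001] z [ 0.002 -0.    -1.   ]
150 120:169/88 124:169/91 128:167/89 132:166/88 136:170/92 140:172/90 144:175/93 148:176/93 152:178/93 156:178/90 160:177/94 164:179/91 168:175/90 172:148/90 176:100/105 180:102/105 184:99/103 188:103/99 192:104/96 196:102/105 200:102/110 204:105/107 208:101/106 212:104/108 216:76/34 220:129/6 224:184/6 228:89/3 232:101/8 236:168/2 240:183/6 244:182/1 248:186/11 252:185/3 256:157/5 260:124/12 264:122/13 268:114/9 272:125/12 276:121/11 280:121/11 284:122/10 288:115/7 292:123/15 296:123/15 300:121/11 304:122/10 308:121/8 312:123/12 316:121/15 320:118/13 324:90/17 328:90/17 332:120/13 336:61/8 340:62/103 344:65/106 348:65/118 352:67/88 356:69/96 360:66/104 364:67/99 368:66/104 372:64/96 376:62/103 380:66/77 384:123/89 388:125/88 392:127/92 396:122/94 400:123/85 404:124/88 408:1
[... 250 characters left out ...]
56 180:100/102 184:98/104 188:104/98 192:101/98 196:105/107 200:103/109 204:103/106 208:100/110 212:101/104 216:105/102 220:88/26 224:184/3 228:153/3 232:63/12 236:61/13 240:61/13 244:184/4 248:179/9 252:181/1 256:121/11 260:115/7 264:120/11 268:116/13 272:118/9 276:118/11 280:119/9 284:124/14 288:121/8 292:121/6 296:121/13 300:118/9 304:119/13 308:121/8 312:108/9 316:54/9 320:61/8 324:60/26 328:115/9 332:121/13 336:47/22 340:65/110 344:66/85 348:62/103 352:61/113 356:67/103 360:60/115 364:63/113 368:62/107 372:67/103 376:62/103 380:111/92 384:109/94 388:106/87 392:106/94 396:106/84 400:104/88 404:107/86 408:110/86 412:107/100 416:108/85 420:114/89 424:119/86 428:122/92 432:120/94 436:124/88
```

```bash
python3 - <<'E'
from h import *
s=load('wr13')
print(tf(ray(s,219,150,.042)),tf(ray(s,334.5,150,.042)),tf(ray(s,220,191,st()['tcp_pos'][2]+.0255)),tf(ray(s,335,191,st()['tcp_pos'][2]+.0255)))
E
python3 -m inch '[[[-0.025,-0.01,0.1],[0,0,0]],[[-0.025,-0.01,0.2],[0,0,0]],[[-0.025,-0.01,0.3],[0,0,0]],[[-0.025,-0.01,0.3],[0,0,0]],[[-0.025,-0.01,0.3],[0,0,0]],[[-0.025,-0.01,0.3],[0,0,0]]]'
python3 - <<'E'
from h import *
go([.65,-.1577,.047])
E
```

```text
[ 53.9 -34.3  46.9] [53.8 31.9 47. ] [ 49.9 -22.  -25.4] [ 49.9  20.5 -25.4]
time_s: 18.55
tcp_pos: [0.6489, -0.1573, 0.063]
eef_rot: [0.974, 0.227, -0.0, -0.0]
wrist_force: [-0.2, 0.2, -2.2]
finger_gap: 0.0429
finger_force: 51.8
t 18.55 tcp [ 0.6489 -0.1573  0.063 ] units [0.01  0.011 0.2  ] n 0.3852479245439211
tool y in world [ 0.441 -0.897 -0.   ] z [-0.  0. -1.]
```

```bash
python3 -m inch '[[[0.01,0,0.07],[0,0,0]],[[0.01,0,0.14],[0,0,0]],[[0.01,0,0.19],[0,0,0]],[[0.01,0,0.2],[0,0,0]],[[0.01,0,0.2],[0,0,0]]]'
python3 -m inch '[[[0,0,0],[0,0,0]],[[0,0,0],[0,0,0]],[[0,0,0],[0,0,0]]]'
python3 -m inch '[[[0,0,0],[0,0,0]],[[0,0,0],[0,0,0]],[[0,0,0],[0,0,0]],[[0,0,0],[0,0,0]],[[0,0,0],[0,0,0]],[[0,0,0],[0,0,0]]]' 0
python3 -m inch '[[[0,0,-0.2],[0,0,0]],[[0,0,-0.4],[0,0,0]],[[0,0,-0.6],[0,0,0]],[[0,0,-0.8],[0,0,0]],[[0,0,-1],[0,0,0]],[[0,0,-1],[0,0,0]]]' |head -3
python3 -m inch '[[[0,0,-0.5],[0,0,0]],[[0,0,-1],[0,0,0]],[[0,0,-1],[0,0,0]],[[0,0,-1],[0,0,0]],[[0,0,-1],[0,0,0]]]' |head -3
python3 - <<'E'
from h import *
s=snap('wrist','wr14');h,S,V=hsv(s); go([.644,.168,.25])
u,v=map(int,proj(s,[.65,-.1577,.071])); print(u,v)
for r in (v-20,v+20): print(r,''.join('%d:%d/%d '%(x,V[r,x],S[r,x]) for x in range(u-60,u+60,2)))
print(u,''.join('%d:%d/%d '%(x,V[x,u],S[x,u]) for x in range(v-110,v+110,3)))
E
```

```text
time_s: 18.97
tcp_pos: [0.6496, -0.157, 0.0471]
eef_rot: [0.974, 0.227, -0.0, -0.0]
wrist_force: [-0.1, 0.7, -2.1]
finger_gap: 0.0432
finger_force: 51.7
time_s: 19.22
tcp_pos: [0.6494, -0.157, 0.0471]
eef_rot: [0.974, 0.226, -0.0, -0.0]
wrist_force: [-0.4, -0.3, -3.9]
finger_gap: 0.0433
finger_force: 51.7
time_s: 19.72
tcp_pos: [0.6497, -0.1571, 0.0474]
eef_rot: [0.974, 0.226, 0.0, 0.0]
wrist_force: [0.1, 0.1, -0.4]
finger_gap: 0.0856
finger_force: 0.0
time_s: 20.22
tcp_pos: [0.6518, -0.1572, 0.131]
eef_rot: [0.974, 0.226, 0.003, 0.001]
time_s: 20.63
tcp_pos: [0.6491, -0.1571, 0.2067]
eef_rot: [0.974, 0.226, -0.0, 0.0]
t 20.6833 tcp [ 0.6487 -0.1571  0.2058] units [ 1.739 -3.673 -0.552] n 7.867933681944562
tool y in world [ 0.441 -0.897 -0.001] z [-0.002  0.    -1.   ]
279 195
175 219:94/109 221:90/116 223:90/108 225:93/101 227:93/107 229:93/110 231:92/100 233:90/99 235:93/101 237:91/101 239:91/98 241:67/38 243:74/24 245:103/10 247:105/10 249:73/14 251:100/5 253:94/14 255:88/14 257:90/11 259:87/6 261:90/14 263:86/6 265:86/12 267:86/0 269:83/6 271:81/3 273:89/11 275:84/9 277:89/6 279:
[... 960 characters left out ...]
97:86/119 100:92/97 103:92/91 106:89/100 109:70/22 112:74/28 115:73/21 118:161/3 121:163/6 124:161/3 127:162/6 130:153/5 133:110/9 136:108/9 139:115/7 142:140/4 145:141/5 148:137/9 151:141/9 154:143/7 157:141/7 160:142/9 163:107/10 166:87/12 169:92/6 172:87/9 175:85/3 178:85/0 181:91/11 184:88/9 187:87/15 190:86/9 193:83/3 196:85/9 199:87/9 202:122/4 205:132/8 208:132/8 211:134/8 214:133/2 217:128/10 220:131/6 223:131/8 226:130/6 229:132/6 232:129/10 235:132/6 238:130/8 241:132/8 244:130/6 247:120/11 250:85/102 253:83/111 256:76/60 259:94/84 262:100/89 265:98/86 268:100/84 271:98/91 274:98/91 277:102/98 280:98/94 283:93/88 286:95/86 289:95/86 292:97/92 295:97/92 298:89/95 301:93/85 304:90/91
```

```bash
python3 - <<'E'
from h import *
s=load('wr14')
a=np.radians(26.2); c=np.array([.650,-.1577]); X=np.array([np.cos(a),np.sin(a)]);Y=np.array([-X[1],X[0]])
for u,v,z in [(251,175,.071),(302,175,.071),(252,215,.071),(302,215,.071),(279,140.5,.071),(279,248.5,.071)]:
    q=ray(s,u,v,z)[:2]-c; print(u,v,(np.array([q@X,q@Y])*1000).round(1))
E
python3 -m inch '[[[0.35,-0.73,-0.05],[0,0,0]],[[0.35,-0.73,-0.05],[0,0,0]]]' | head -2
python3 -m inch '[[[0.35,-0.73,-0.05],[0,0,0]],[[0.35,-0.73,-0.05],[0,0,0]]]' | head -2
python3 -m inch '[[[0.35,-0.73,-0.05],[0,0,0]],[[0.35,-0.73,-0.05],[0,0,0]]]' | head -2
python3 -m inch '[[[0.35,-0.73,-0.05],[0,0,0]],[[0.35,-0.73,-0.05],[0,0,0]]]' | head -2
python3 -m inch '[[[0.35,-0.73,-0.05],[0,0,0.07]],[[0.35,-0.73,-0.05],[0,0,0.14]],[[0.35,-0.73,-0.05],[0,0,0.21]],[[0.35,-0.73,-0.05],[0,0,0.28]],[[0.35,-0.73,-0.05],[0,0,0.35]],[[0.35,-0.73,-0.05],[0,0,0.4]],[[0.35,-0.73,-0.05],[0,0,0.4]],[[0.35,-0.73,-0.05],[0,0,0.4]]]'
python3 - <<'E'
from h import *
s=snap('wrist','wr15');h,S,V=hsv(s); go([.644,.168,.1]); print(st()['qpos'].round(2))
u,v=map(int,proj(s,[.644,.168,.018])); print(u,v,V[v,u],S[v,u])
m=((S<50)&(V<140)&roi(s,u-110,v-110,u+110,min(v+110,265))).astype(np.uint8); m=cv2.morphologyEx(m,cv2.MORPH_OPEN,np.ones((5,5)))
quad(s,m,.018,'cradle'); quad(s,m,.009,'cradle')
for w in (v-6,v+6): print(''.join('%d:%d/%d '%(x,V[w,x],S[w,x]) for x in range(u-60,u+60,3)))
E
```

```text
251 175 [18.1 24.7]
302 175 [ 18.1 -19.3]
252 215 [-18.6  24.8]
302 215 [-18.6 -20.1]
279 140.5 [47.5  0.5]
279 248.5 [-51.8   0.5]
time_s: 20.85
tcp_pos: [0.6477, -0.0904, 0.2091]
time_s: 21.02
tcp_pos: [0.647, -0.0228, 0.2136]
time_s: 21.18
tcp_pos: [0.6462, 0.0421, 0.2176]
time_s: 21.35
tcp_pos: [0.6454, 0.1067, 0.2216]
time_s: 22.02
tcp_pos: [0.6457, 0.1667, 0.2256]
eef_rot: [0.996, -0.084, -0.001, 0.001]
wrist_force: [-0.1, 0.2, -0.3]
finger_gap: 0.0854
finger_force: 0.0
t 22.0667 tcp [0.6458 0.1667 0.2259] units [-0.022 -0.014  1.574] n 3.020372769047756
tool y in world [-0.168 -0.986  0.001] z [-0.002 -0.001 -1.   ]
[-0.06  0.53 -0.34  1.54  0.19  1.1  -2.19]
277 177 87 6
cradle c [641.6 174.6] size [np.float64(105.1), np.float64(45.6)] yaw -16.4 px [272. 178.]
cradle c [639.3 175.1] size [np.float64(107.8), np.float64(46.8)] yaw -16.4 px [272. 178.]
217:145/90 220:145/88 223:145/91 226:143/91 229:144/90 232:142/95 235:143/89 238:140/91 241:141/89 244:139/92 247:138/87 250:139/90 253:101/48 256:94/14 259:90/3 262:90/8 265:90/11 268:95/16 271:91/8 274:92/11 277:92/11 280:91/8 283:87/15 286:90/11 289:93/11 292:93/19 295:139/92 298:138/98 301:139/88 304:138/89 307:142/92 310:141/94 313:141/89 316:140/98 319:141/90 322:141/92 325:140/93 328:139/94 331:143/93 334:138/89 
217:137/95 220:140/87 223:139/90 226:137/91 229:135/94 232:142/88 235:142/93 238:142/92 241:142/88 244:138/94 247:142/93 250:141/96 253:90/8 256:90/14 259:93/16 262:94/5 265:94/14 268:93/16 271:96/19 274:92/11 277:90/11 280:91/17 283:88/9 286:91/11 289:93/14 292:80/45 295:133/92 298:135/91 301:139/92 304:139/92 307:139/90 310:138/94 313:143/91 316:141/89 319:145/91 322:143/93 325:145/91 328:146/91 331:148/90 334:146/91
```

Run:
```python
from h import *
s=load('wr15');h,S,V=hsv(s)
m=((S<50)&(V<140)&roi(s,167,67,387,265)).astype(np.uint8); m=cv2.morphologyEx(m,cv2.MORPH_OPEN,np.ones((5,5)))
cs,_=cv2.findContours(m,0,1);c=max(cs,key=cv2.contourArea)[:,0]
a=np.radians(-16.4);X=np.array([np.cos(a),np.sin(a)]);Y=np.array([-X[1],X[0]])
for z in (0,.018,.042):
    P=np.array([ray(s,u,v,z)[:2] for u,v in c]); x,y=P@X*1000,P@Y*1000
    mid=np.abs(x-(x.max()+x.min())/2)<22
    print(z,x.min().round(1),x.max().round(1),'y mid',y[mid].min().round(1),y[mid].max().round(1),'all',y.min().round(1),y.max().round(1))
print('X,Y of tcp',st()['tcp_pos'][:2]@X*1000,st()['tcp_pos'][:2]@Y*1000)
```

```text
0 506.4 616.9 y mid 325.3 371.4 all 324.4 372.4
0.018 513.6 618.7 y mid 326.7 370.5 all 325.8 371.4
0.042 523.2 621.2 y mid 328.5 369.3 all 327.7 370.2
X,Y of tcp 572.4916357748697 342.23649186053683
```

```bash
python3 - <<'E'
from h import *
go([.6452,.1735,.004])
E
python3 -m inch '[[[0,-0.08,0.3],[0,0,0.075]],[[0,-0.08,0.6],[0,0,0.075]],[[0,-0.08,0.9],[0,0,0.075]],[[0,-0.08,0.9],[0,0,0.075]],[[0,-0.08,0.9],[0,0,0.075]],[[0,-0.08,0.9],[0,0,0.075]]]' | head -3
python3 - <<'E'
from h import *
go([.6452,.1735,.004]); M=R.from_quat(st()['eef_rot']).as_matrix(); print('yaw',np.degrees(np.arctan2(M[1,0],M[0,0])))
E
```

```text
t 22.0667 tcp [0.6458 0.1667 0.2259] units [-0.017 -0.085  2.774] n 5.324583878127657
tool y in world [-0.168 -0.986  0.001] z [-0.002 -0.001 -1.   ]
time_s: 22.57
tcp_pos: [0.6482, 0.1733, 0.1563]
eef_rot: [0.99, -0.144, 0.001, -0.0]
t 22.5667 tcp [0.6482 0.1733 0.1563] units [-0.038  0.01   1.904] n 3.653793792812122
tool y in world [-0.285 -0.959 -0.001] z [ 0.001  0.001 -1.   ]
yaw -16.534656119441458
```

```bash
python3 -m inch '[[[-0.03,0.01,0.3],[0,0,0]],[[-0.03,0.01,0.6],[0,0,0]],[[-0.03,0.01,0.9],[0,0,0]],[[-0.03,0.01,0.9],[0,0,0]],[[-0.03,0.01,0.9],[0,0,0]],[[-0.03,0.01,0.9],[0,0,0]]]' | head -3
python3 - <<'E'
from h import *
s=snap('wrist','wr16');h,S,V=hsv(s); go([.6452,.1735,.004])
m=((S<50)&(V<140)&roi(s,195,10,365,265)).astype(np.uint8); m=cv2.morphologyEx(m,cv2.MORPH_OPEN,np.ones((5,5)))
cs,_=cv2.findContours(m,0,1);c=max(cs,key=cv2.contourArea)[:,0]
for z in (0,.018,.042):
    P=np.array([tf(ray(s,u,v,z)) for u,v in c]); x,y=P[:,0],P[:,1]
    mid=np.abs(x-(x.max()+x.min())/2)<22
    print(z,x.min().round(1),x.max().round(1),'y mid',y[mid].min().round(1),y[mid].max().round(1))
E
```

```text
time_s: 23.07
tcp_pos: [0.6465, 0.1736, 0.0857]
eef_rot: [0.99, -0.144, 0.002, -0.001]
t 23.1167 tcp [0.6466 0.1736 0.0859] units [-0.02   0.009  1.024] n 1.9651071760807732
tool y in world [-0.285 -0.959 -0.002] z [ 0.004  0.001 -1.   ]
0 -41.0 45.1 y mid -25.3 26.3
0.018 -31.3 48.0 y mid -23.4 24.1
0.042 -18.3 51.9 y mid -20.9 21.2
```

```bash
python3 -m inch '[[[-0.03,0.01,0.2],[0,0,0]],[[-0.03,0.01,0.4],[0,0,0]],[[-0.03,0.01,0.6],[0,0,0]],[[-0.03,0.01,0.8],[0,0,0]],[[-0.03,0.01,0.8],[0,0,0]],[[-0.03,0.01,0.8],[0,0,0]],[[-0.03,0.01,0.8],[0,0,0]]]' | head -4
python3 - <<'E'
from h import *
go([.6445,.1735,.004])
E
```

```text
time_s: 23.7
tcp_pos: [0.6433, 0.1733, 0.0205]
eef_rot: [0.99, -0.144, 0.001, -0.0]
wrist_force: [-0.9, 0.7, 0.8]
t 23.7 tcp [0.6433 0.1733 0.0205] units [ 0.013 -0.006  0.206] n 0.3969506105099183
tool y in world [-0.285 -0.959 -0.001] z [ 0.002  0.001 -1.   ]
```

```bash
python3 -m inch '[[[0.01,0,0.1],[0,0,0]],[[0.01,0,0.2],[0,0,0]],[[0.01,0,0.2],[0,0,0]],[[0.01,0,0.2],[0,0,0]]]' | head -4
python3 -m inch '[[[0,0,0],[0,0,0]],[[0,0,0],[0,0,0]],[[0,0,0],[0,0,0]],[[0,0,0],[0,0,0]],[[0,0,0],[0,0,0]],[[0,0,0],[0,0,0]],[[0,0,0],[0,0,0]],[[0,0,0],[0,0,0]]]' 1 50
python3 -m inch '[[[0,0,0],[0,0,0]],[[0,0,0],[0,0,0]],[[0,0,0],[0,0,0]],[[0,0,0],[0,0,0]]]'
python3 -m inch '[[[0,0,-0.2],[0,0,0]],[[0,0,-0.4],[0,0,0]],[[0,0,-0.6],[0,0,0]],[[0,0,-0.8],[0,0,0]],[[0,0,-1],[0,0,0]],[[0,0,-1],[0,0,0]],[[0,0,-1],[0,0,0]]]'
python3 - <<'E'
from h import *
go([.65,-.1577,.2]); s=snap('wrist','wr17');h,S,V=hsv(s)
m=((S<50)&(V<140)&roi(s,205,10,355,240)).astype(np.uint8); m=cv2.morphologyEx(m,cv2.MORPH_OPEN,np.ones((5,5)))
cs,_=cv2.findContours(m,0,1);c=max(cs,key=cv2.contourArea)[:,0]
print(cv2.approxPolyDP(c,3,True)[:,0].tolist())
z0=st()['tcp_pos'][2]-.004
for z in (z0,z0+.018,z0+.042):
    P=np.array([tf(ray(s,u,v,z)) for u,v in c]); x,y=P[:,0],P[:,1]
    print(z,x.min().round(1),x.max().round(1),'y',y.min().round(1),y.max().round(1))
E
```

```text
time_s: 24.03
tcp_pos: [0.6426, 0.1725, 0.0025]
eef_rot: [0.99, -0.144, -0.001, 0.0]
wrist_force: [0.0, -0.5, 0.2]
time_s: 24.7
tcp_pos: [0.6436, 0.1729, 0.0038]
eef_rot: [0.99, -0.144, 0.0, -0.0]
wrist_force: [-1.3, -0.9, 5.5]
finger_gap: 0.0425
finger_force: 53.1
time_s: 25.03
tcp_pos: [0.6436, 0.1729, 0.0038]
eef_rot: [0.99, -0.144, 0.0, -0.0]
wrist_force: [0.1, -0.4, 5.0]
finger_gap: 0.0426
finger_force: 53.1
time_s: 25.62
tcp_pos: [0.6439, 0.1728, 0.0849]
eef_rot: [0.99, -0.144, 0.001, -0.0]
wrist_force: [-1.4, -0.8, -2.7]
finger_gap: 0.0427
finger_force: 52.5
t 25.6167 tcp [0.6439 0.1728 0.0849] units [ 1.255  3.936 -1.44 ] n 8.394097099103009
tool y in world [-0.285 -0.958 -0.001] z [ 0.003  0.001 -1.   ]
[[216, 199], [218, 239], [338, 239], [340, 199], [332, 196], [326, 176], [230, 176], [224, 196]]
0.07957877724470033 16.9 48.9 y -31.2 28.0
0.09757877724470033 24.9 53.0 y -27.6 24.4
0.12157877724470034 35.6 58.5 y -22.8 19.6
```

```bash
python3 -m inch '[[[0.25,0.787,-0.29],[0,0,0]],[[0.25,0.787,-0.29],[0,0,0]]]' | head -2
python3 -m inch '[[[0.25,0.787,-0.29],[0,0,0]],[[0.25,0.787,-0.29],[0,0,0]]]' | head -2
python3 -m inch '[[[0.25,0.787,-0.29],[0,0,0]],[[0.25,0.787,-0.29],[0,0,0]]]' | head -2
python3 -m inch '[[[0.25,0.787,-0.29],[0,0,0]],[[0.25,0.787,-0.29],[0,0,0]]]' | head -2
python3 -m inch '[[[0.25,0.787,-0.29],[0,0,-0.07]],[[0.25,0.787,-0.29],[0,0,-0.14]],[[0.25,0.787,-0.29],[0,0,-0.21]],[[0.25,0.787,-0.29],[0,0,-0.28]],[[0.25,0.787,-0.29],[0,0,-0.35]],[[0.25,0.787,-0.29],[0,0,-0.42]],[[0.25,0.787,-0.29],[0,0,-0.474]],[[0.25,0.787,-0.29],[0,0,-0.474]]]'
python3 -m inch '[[[0,0,0],[0,0,0]],[[0,0,0.3],[0,0,0]],[[0,0,0.6],[0,0,0]],[[0,0,0.6],[0,0,0]],[[0,0,0.6],[0,0,0]],[[0,0,0.6],[0,0,0]]]' | head -2
python3 - <<'E'
from h import *
go([.649,-.158,.076]); s=snap('wrist','wr18');h,S,V=hsv(s); M=R.from_quat(st()['eef_rot']).as_matrix(); print('yaw',np.degrees(np.arctan2(M[1,0],M[0,0])))
for u,v,z in []: pass
for r in (120,140,160): print(r,''.join('%d:%d/%d '%(x,V[r,x],S[r,x]) for x in range(210,350,3)))
E
```

```text
time_s: 25.83
tcp_pos: [0.643, 0.1061, 0.1052]
time_s: 26.0
tcp_pos: [0.6449, 0.0366, 0.1291]
time_s: 26.17
tcp_pos: [0.646, -0.0297, 0.1524]
time_s: 26.33
tcp_pos: [0.6472, -0.0957, 0.1757]
time_s: 27.0
tcp_pos: [0.6483, -0.1576, 0.1975]
eef_rot: [0.974, 0.227, -0.001, -0.001]
wrist_force: [0.7, -0.7, -1.7]
finger_gap: 0.0423
finger_force: 52.4
time_s: 27.5
tcp_pos: [0.6499, -0.1574, 0.1521]
t 27.5 tcp [ 0.6499 -0.1574  0.1521] units [-0.014  0.002  0.952] n 1.8256182697690557
tool y in world [ 0.439 -0.898  0.   ] z [ 0.001 -0.    -1.   ]
yaw 26.063845263066433
120 210:110/107 213:108/97 216:106/101 219:109/108 222:109/105 225:109/103 228:109/105 231:88/26 234:89/29 237:90/25 240:86/24 243:80/6 246:76/17 249:77/23 252:86/21 255:77/23 258:93/27 261:76/17 264:89/20 267:82/16 270:85/21 273:89/26 276:80/16 279:84/21 282:83/15 285:86/21 288:81/19 291:85/18 294:83/22 297:81/19 300:85/27 303:86/33 306:86/33 309:84/18 312:80/32 315:81/31 318:80/19 321:79/26 324:85/18 327:68/41 330:73/94 333:75/92 336:69/107 339:69/103 342:66/104 345:68/90 348:71/104 
140 210:104/101 213:108/104 216:107/102
[... 265 characters left out ...]
/12 294:127/10 297:128/8 300:111/9 303:109/7 306:126/12 309:132/15 312:125/10 315:78/13 318:124/12 321:126/12 324:58/9 327:62/103 330:66/112 333:69/89 336:69/92 339:69/96 342:70/98 345:72/89 348:69/103 
160 210:106/99 213:105/102 216:106/108 219:109/103 222:106/106 225:105/109 228:112/105 231:96/80 234:87/12 237:193/3 240:191/1 243:79/6 246:164/8 249:166/6 252:168/11 255:164/5 258:170/9 261:166/9 264:162/3 267:105/5 270:101/5 273:101/10 276:102/10 279:105/10 282:99/8 285:102/13 288:100/8 291:101/5 294:101/8 297:102/8 300:100/8 303:102/10 306:102/10 309:115/7 312:123/10 315:70/11 318:126/10 321:104/7 324:54/28 327:70/106 330:66/93 333:66/97 336:68/98 339:63/117 342:64/100 345:66/131 348:71/90
```

```bash
python3 - <<'E'
from h import *
s=load('wr18')
for u,v,z in [(245,160,.071),(308,160,.071),(235.5,160,.042),(322,160,.042),(217,199,.194),(339,199,.194)]: print(u,tf(ray(s,u,v,z)))
E
python3 -m inch '[[[-0.014,0,0.3],[0,0,0]],[[-0.014,0,0.6],[0,0,0]],[[-0.014,0,0.75],[0,0,0]],[[-0.014,0,0.75],[0,0,0]],[[-0.014,0,0.75],[0,0,0]],[[-0.014,0,0.75],[0,0,0]]]' | head -4
python3 - <<'E'
from h import *
go([.649,-.158,.0755])
E
```

```text
245 [ 41.4 -23.4  81.8]
308 [41.3 19.7 81.9]
235.5 [ 36.  -33.6 110.8]
322 [ 36.   33.2 110.9]
217 [ 51.6 -20.3 -41.2]
339 [ 51.5  18.7 -41.1]
time_s: 28.05
tcp_pos: [0.6496, -0.158, 0.0931]
eef_rot: [0.974, 0.226, 0.001, 0.001]
wrist_force: [-0.1, 0.3, -1.4]
t 28.05 tcp [ 0.6496 -0.158   0.0931] units [-0.007 -0.004  0.219] n 0.4213571155564233
tool y in world [ 0.44  -0.898  0.002] z [ 0.003 -0.    -1.   ]
```

```bash
python3 -m inch '[[[-0.005,-0.012,0.08],[0,0,0]],[[-0.005,-0.012,0.16],[0,0,0]],[[-0.005,-0.012,0.2],[0,0,0]],[[-0.005,-0.012,0.22],[0,0,0]],[[-0.005,-0.012,0.22],[0,0,0]],[[-0.005,-0.012,0.22],[0,0,0]]]'
python3 -m inch '[[[0,0,0],[0,0,0]],[[0,0,0],[0,0,0]],[[0,0,0],[0,0,0]]]'
```

```text
time_s: 28.55
tcp_pos: [0.6474, -0.1574, 0.0748]
eef_rot: [0.974, 0.226, -0.0, 0.0]
wrist_force: [-4.1, -0.5, 5.0]
finger_gap: 0.043
finger_force: 53.3
time_s: 28.8
tcp_pos: [0.6474, -0.1574, 0.0748]
eef_rot: [0.974, 0.226, -0.0, 0.0]
wrist_force: [-2.5, 0.6, 6.7]
finger_gap: 0.0428
finger_force: 53.3
```

```bash
python3 -m inch '[[[0,0,0],[0,0,0]],[[0,0,0],[0,0,0]],[[0,0,0],[0,0,0]],[[0,0,0],[0,0,0]],[[0,0,0],[0,0,0]],[[0,0,0],[0,0,0]]]' 0
python3 -m inch '[[[0,0,-0.2],[0,0,0]],[[0,0,-0.4],[0,0,0]],[[0,0,-0.6],[0,0,0]],[[0,0,-0.8],[0,0,0]],[[0,0,-1],[0,0,0]],[[0,0,-1],[0,0,0]]]' |head -3
python3 -m inch '[[[0,0,-0.5],[0,0,0]],[[0,0,-1],[0,0,0]],[[0,0,-1],[0,0,0]],[[0,0,-1],[0,0,0]],[[0,0,-1],[0,0,0]]]' |head -3
python3 - <<'E'
from h import *
s=snap('wrist','wr19');h,S,V=hsv(s); go([.462,.005,.24])
u,v=map(int,proj(s,[.65,-.1577,.089])); print(u,v)
m=((S<50)&(V<95)&roi(s,u-60,v-100,u+60,min(v+100,268))).astype(np.uint8)
for r in (v-10,v+10): print(r,''.join('%d:%d/%d '%(x,V[r,x],S[r,x]) for x in range(u-54,u+54,2)))
print(u,''.join('%d:%d/%d '%(x,V[x,u],S[x,u]) for x in range(v-90,v+80,3)))
for w in (-16,16): print(u+w,''.join('%d:%d/%d '%(x,V[x,u+w],S[x,u+w]) for x in range(v-90,v+80,3)))
E
```

```text
time_s: 29.3
tcp_pos: [0.6475, -0.1574, 0.0735]
eef_rot: [0.974, 0.226, -0.0, -0.0]
wrist_force: [0.1, -0.1, 0.5]
finger_gap: 0.0857
finger_force: 0.0
time_s: 29.8
tcp_pos: [0.6496, -0.1575, 0.1573]
eef_rot: [0.974, 0.226, 0.003, 0.001]
time_s: 30.22
tcp_pos: [0.647, -0.1574, 0.2329]
eef_rot: [0.974, 0.226, -0.0, 0.0]
t 30.2667 tcp [ 0.6466 -0.1574  0.2321] units [-1.18  -2.838 -0.093] n 5.8990243313024395
tool y in world [ 0.44  -0.898 -0.001] z [-0.002  0.    -1.   ]
280 190
180 226:94/103 228:91/115 230:93/101 232:89/109 234:88/110 236:92/108 238:93/101 240:95/99 242:93/101 244:73/38 246:72/7 248:133/2 250:166/8 252:99/13 254:66/15 256:63/12 258:65/8 260:67/19 262:68/23 264:62/12 266:61/4 268:63/16 270:58/9 272:66/12 274:63/16 276:65/16 278:69/22 280:62/16 282:63/12 284:61/17 286:58/13 288:65/20 290:64/8 292:64/12 294:63/16 296:62/8 298:64/20 300:65/20 302:66/12 304:107/5 306:80/3 308:100/15 310:107/7 312:57/27 314:49/10 316:48/101 318:61/84 320:59/99 322:57/98 324:56/96 326:50/122 328:64/84 330:57/85 332:57/103 
200 226:91/106 228:97/100 230:89/120 232:93/112 234:93/107 236:92/10
[... 1509 characters left out ...]
2:73/14 235:68/15 238:69/7 241:70/4 244:68/11 247:79/10 250:149/92 253:151/93 256:157/94 259:160/88 262:153/93 265:146/91 268:144/90 
296 100:90/105 103:90/113 106:72/14 109:76/27 112:78/16 115:169/6 118:167/6 121:166/5 124:169/5 127:110/12 130:72/11 133:88/14 136:44/29 139:46/11 142:70/7 145:77/10 148:72/11 151:79/13 154:72/14 157:62/8 160:55/9 163:52/15 166:66/15 169:62/21 172:65/20 175:61/17 178:67/0 181:65/16 184:66/12 187:63/16 190:62/12 193:62/8 196:59/4 199:85/12 202:92/8 205:60/0 208:65/12 211:57/27 214:59/4 217:61/4 220:52/5 223:40/6 226:42/18 229:53/24 232:51/25 235:56/9 238:51/10 241:53/14 244:52/10 247:54/14 250:97/92 253:97/95 256:103/84 259:101/83 262:97/92 265:97/81 268:103/92
```

```bash
python3 - <<'E'
from h import *
s=load('wr19')
a=np.radians(26.2); c=np.array([.650,-.1577]); X=np.array([np.cos(a),np.sin(a)]);Y=np.array([-X[1],X[0]])
for u,v,z in [(253,200,.089),(303,200,.089),(253,180,.089),(303,180,.089),(280,134.5,.071),(280,243.5,.0938),(264,248,.113),(296,248.5,.113)]:
    q=ray(s,u,v,z)[:2]-c; print(u,v,(np.array([q@X,q@Y])*1000).round(1))
E
python3 -m inch '[[[-0.2,-0.71,0],[0,0,0]],[[-0.2,-0.71,0],[0,0,0]]]' | head -2
python3 -m inch '[[[-0.33,-0.71,0],[0,0,0.05]],[[-0.33,-0.71,0],[0,0,0.05]]]' | head -2
python3 - <<'E'
from h import *
M=R.from_quat(st()['eef_rot']).as_matrix(); print('yaw',np.degrees(np.arctan2(M[1,0],M[0,0]))); go([.462,.005,.24]);print(st()['qpos'].round(2))
E
```

```text
253 200 [-9.1 24.9]
303 200 [ -9.2 -20.7]
253 180 [ 9.6 24.4]
303 180 [  9.5 -20.3]
280 134.5 [47.5  0.1]
280 243.5 [-50.3   0.3]
264 248 [-45.7  14.5]
296 248.5 [-46.3 -13.6]
time_s: 30.43
tcp_pos: [0.6051, -0.1107, 0.2308]
time_s: 30.6
tcp_pos: [0.5557, -0.0711, 0.2314]
yaw 21.552027750402484
t 30.6 tcp [ 0.5557 -0.0711  0.2314] units [-0.74  -1.315 -0.099] n 2.9014733232201793
tool y in world [ 0.367 -0.93  -0.004] z [-0.005  0.002 -1.   ]
[ 0.47  0.37 -0.5   1.8   0.2   1.03 -1.3 ]
```

```bash
python3 -m inch '[[[-0.37,-0.66,-0.1],[0,0,0]],[[-0.37,-0.66,-0.1],[0,0,0]]]' | head -2
python3 -m inch '[[[-0.37,-0.66,0],[0,0,-0.07]],[[-0.37,-0.66,0],[0,0,-0.14]],[[-0.37,-0.66,0],[0,0,-0.21]],[[-0.37,-0.66,0],[0,0,-0.28]],[[-0.37,-0.66,0],[0,0,-0.35]],[[-0.37,-0.66,0],[0,0,-0.42]],[[-0.37,-0.66,0],[0,0,-0.49]],[[-0.37,-0.66,0],[0,0,-0.56]]]' | head -2
python3 -m inch '[[[0,0,0],[0,0,-0.07]],[[0,0,0],[0,0,-0.14]],[[0,0,0],[0,0,-0.21]],[[0,0,0],[0,0,-0.28]],[[0,0,0],[0,0,-0.35]],[[0,0,0],[0,0,-0.42]],[[0,0,0],[0,0,-0.49]],[[0,0,0],[0,0,-0.56]]]' | head -2
python3 -m inch '[[[0,0,0],[0,0,0]],[[0,0,0],[0,0,0]]]'
python3 - <<'E'
from h import *
M=R.from_quat(st()['eef_rot']).as_matrix(); print('yaw',np.degrees(np.arctan2(M[1,0],M[0,0]))); go([.462,.005,.24]);print(st()['qpos'].round(2))
s=snap('wrist','wr20');h,S,V=hsv(s)
u,v=map(int,proj(s,[.462,.005,.02])); print(u,v)
m=((S<62)&(V>50)&roi(s,u-60,v-120,u+60,min(v+120,268))).astype(np.uint8);m=cv2.morphologyEx(m,cv2.MORPH_OPEN,np.ones((5,5)))
for z in (.017,.034): c,y=quad(s,m,z,'tube'); print(tf([*c,z]))
for r in (v-15,v+15): print(r,''.join('%d:%d/%d '%(x,V[r,x],S[r,x]) for x in range(u-40,u+40,3)))
E
```

```text
time_s: 30.77
tcp_pos: [0.5084, -0.033, 0.24]
time_s: 31.43
tcp_pos: [0.4645, 0.0023, 0.2402]
time_s: 32.1
tcp_pos: [0.4646, 0.0023, 0.2402]
time_s: 32.27
tcp_pos: [0.4648, 0.0022, 0.2406]
eef_rot: [0.483, 0.875, -0.0, -0.001]
wrist_force: [0.5, -0.5, 0.0]
finger_gap: 0.0857
finger_force: 0.0
yaw 122.20497775238168
t 32.2667 tcp [0.4648 0.0022 0.2406] units [ 0.048 -0.011  0.008] n 0.09587501253594471
tool y in world [ 0.846  0.533 -0.001] z [-0.002  0.001 -1.   ]
[ 0.67  0.25 -0.84  1.99  0.22  1.    0.29]
276 170
tube c [465.2   1.8] size [np.float64(145.3), np.float64(35.4)] yaw -57.8 px [278. 169.]
[-8.000e-01  2.000e-01  2.238e+02]
tube c [463.2   5.1] size [np.float64(138.5), np.float64(33.8)] yaw -57.8 px [278. 169.]
[3.100e+00 2.000e-01 2.068e+02]
155 236:144/92 239:138/92 242:138/91 245:135/89 248:146/89 251:141/90 254:137/89 257:129/93 260:125/90 263:133/96 266:107/31 269:112/25 272:126/10 275:133/4 278:137/6 281:130/8 284:119/4 287:110/23 290:94/33 293:139/94 296:139/90 299:139/94 302:141/87 305:139/92 308:136/90 311:139/88 314:140/89 
185 236:134/91 239:127/92 242:129/91 245:138/92 248:134/97 251:135/89 254:136/92 257:133/88 260:131/91 263:134/88 266:107/31 269:113/18 272:126/4 275:135/8 278:140/5 281:128/8 284:124/8 287:113/23 290:95/43 293:139/94 296:144/89 299:137/89 302:137/91 305:136/90 308:134/93 311:131/93 314:130/92
```

```bash
python3 -m inch '[[[0.033,0,0.3],[0,0,0]],[[0.033,0,0.6],[0,0,0]],[[0.033,0,0.9],[0,0,0]],[[0.033,0,1],[0,0,0]],[[0.033,0,1],[0,0,0]]]' | head -2
python3 -m inch '[[[0,0,0.3],[0,0,0]],[[0,0,0.6],[0,0,0]],[[0,0,0.9],[0,0,0]],[[0,0,0.9],[0,0,0]],[[0,0,0.9],[0,0,0]],[[0,0,0.9],[0,0,0]]]' | head -4
python3 - <<'E'
from h import *
go([.4632,.0045,.003]); s=snap('wrist','wr21');h,S,V=hsv(s);print(st()['qpos'].round(2))
u,v=map(int,proj(s,[.463,.0045,.02])); print(u,v)
for r in (min(v,260)-40,min(v,260)): print(r,''.join('%d:%d/%d '%(x,V[r,x],S[r,x]) for x in range(u-50,u+50,3)))
print(tf(ray(s,u,v,.02)))
E
```

```text
time_s: 32.73
tcp_pos: [0.4625, 0.0047, 0.1598]
time_s: 33.23
tcp_pos: [0.4654, 0.005, 0.0913]
eef_rot: [0.482, 0.876, 0.001, 0.001]
wrist_force: [-0.2, -0.3, 0.6]
t 33.2333 tcp [0.4654 0.005  0.0913] units [ 0.011 -0.029  1.104] n 2.1179737969365684
tool y in world [0.844 0.536 0.002] z [ 0.002 -0.    -1.   ]
[ 0.49  0.48 -0.69  2.12  0.48  0.7   0.05]
273 220
180 223:129/93 226:134/91 229:132/91 232:134/89 235:140/97 238:141/92 241:136/98 244:130/88 247:123/89 250:125/90 253:97/34 256:102/20 259:113/20 262:115/9 265:124/6 268:129/2 271:133/6 274:135/8 277:130/8 280:126/6 283:123/8 286:112/7 289:110/21 292:100/26 295:101/40 298:142/92 301:137/97 304:137/91 307:140/89 310:133/94 313:132/91 316:130/94 319:133/92 322:135/91 
220 223:125/90 226:121/97 229:125/92 232:131/93 235:133/92 238:135/87 241:129/93 244:134/89 247:131/95 250:130/86 253:110/60 256:101/25 259:110/23 262:111/2 265:122/6 268:128/2 271:135/9 274:132/6 277:129/4 280:128/6 283:120/4 286:109/9 289:108/24 292:99/26 295:83/58 298:89/86 301:86/95 304:103/89 307:85/93 310:136/90 313:138/91 316:135/91 319:134/89 322:136/92 
[ 1.3 -2.6 71.5]
```

Tube spans columns 252–296, centred (mid 274, about 2 mm). I lower the rest of the way and grasp.

```bash
python3 -m inch '[[[0.01,-0.02,0.25],[0,0,0]],[[0.01,-0.02,0.5],[0,0,0]],[[0.01,-0.02,0.75],[0,0,0]],[[0.01,-0.02,0.9],[0,0,0]],[[0.01,-0.02,0.9],[0,0,0]],[[0.01,-0.02,0.9],[0,0,0]],[[0.01,-0.02,0.9],[0,0,0]]]' | head -4
python3 - <<'E'
from h import *
go([.4632,.0045,.002])
E
```

```text
time_s: 33.87
tcp_pos: [0.4634, 0.0047, 0.0189]
eef_rot: [0.482, 0.876, 0.001, 0.001]
wrist_force: [0.7, 1.1, -0.7]
t 33.8667 tcp [0.4634 0.0047 0.0189] units [-0.    -0.003  0.211] n 0.40420446174631397
tool y in world [0.844 0.536 0.002] z [ 0.002  0.    -1.   ]
```

```bash
python3 -m inch '[[[0,0,0.1],[0,0,0]],[[0,0,0.2],[0,0,0]],[[0,0,0.2],[0,0,0]],[[0,0,0.2],[0,0,0]]]' | head -4
python3 -m inch '[[[0,0,0],[0,0,0]],[[0,0,0],[0,0,0]],[[0,0,0],[0,0,0]],[[0,0,0],[0,0,0]],[[0,0,0],[0,0,0]],[[0,0,0],[0,0,0]],[[0,0,0],[0,0,0]],[[0,0,0],[0,0,0]]]' 1 30
python3 -m inch '[[[0,0,0],[0,0,0]],[[0,0,0],[0,0,0]],[[0,0,0],[0,0,0]],[[0,0,0],[0,0,0]]]'
python3 -m inch '[[[0,0,-0.2],[0,0,0]],[[0,0,-0.4],[0,0,0]],[[0,0,-0.6],[0,0,0]],[[0,0,-0.8],[0,0,0]],[[0,0,-1],[0,0,0]],[[0,0,-1],[0,0,0]],[[0,0,-1],[0,0,0]]]'
python3 -m inch '[[[0,0,-0.5],[0,0,0]],[[0,0,-1],[0,0,0]],[[0,0,-1],[0,0,0]],[[0,0,-1],[0,0,0]]]'
python3 - <<'E'
from h import *
go([.65,-.1577,.24]); s=snap('wrist','wr22');h,S,V=hsv(s)
z=st()['tcp_pos'][2]+.015
for r in (230,200,180): print(r,''.join('%d:%d/%d '%(x,V[r,x],S[r,x]) for x in range(220,345,3)))
print(''.join('%d:%d/%d '%(x,V[x,277],S[x,277]) for x in range(80,260,3)))
E
```

```text
time_s: 34.2
tcp_pos: [0.462, 0.0044, 0.0013]
eef_rot: [0.482, 0.876, -0.0, -0.0]
wrist_force: [-0.1, -0.0, -0.5]
time_s: 34.87
tcp_pos: [0.4625, 0.0044, 0.0019]
eef_rot: [0.482, 0.876, -0.0, 0.0]
wrist_force: [-0.8, -0.5, 5.0]
finger_gap: 0.0296
finger_force: 29.5
time_s: 35.2
tcp_pos: [0.4625, 0.0045, 0.0019]
eef_rot: [0.482, 0.876, -0.0, 0.0]
wrist_force: [-1.3, -0.5, 6.0]
finger_gap: 0.0291
finger_force: 29.6
time_s: 35.78
tcp_pos: [0.4627, 0.0041, 0.0819]
eef_rot: [0.482, 0.876, 0.0, 0.001]
wrist_force: [0.6, -0.0, -1.0]
finger_gap: 0.0288
finger_force: 29.9
time_s: 36.12
tcp_pos: [0.4632, 0.0041, 0.1624]
eef_rot: [0.482, 0.876, 0.0, 0.001]
wrist_force: [-0.1, 0.1, -1.8]
finger_gap: 0.0289
finger_force: 30.1
t 36.1167 tcp [0.4632 0.0041 0.1624] units [-2.96   0.892 -0.962] n 6.211741793559134
tool y in world [0.845 0.535 0.002] z [ 0.003 -0.001 -1.   ]
230 220:109/89 223:88/90 226:90/79 229:88/90 232:87/85 235:87/94 238:88/90 241:85/90 244:95/21 247:107/24 250:112/23 253:113/23 256:118/15 259:119/2 262:125/4 265:129/6 268:130/10 271:133/4 274:132/6 277:137/2 280:136/4 283:137/7 
[... 1025 characters left out ...]
2:139/90 325:140/93 328:139/88 331:137/93 334:139/92 337:133/94 340:129/91 343:129/87 
80:141/96 83:147/87 86:140/89 89:140/93 92:140/89 95:138/85 98:137/89 101:136/94 104:136/90 107:139/86 110:139/92 113:142/95 116:141/98 119:137/93 122:132/91 125:132/93 128:100/64 131:77/17 134:74/14 137:96/21 140:155/15 143:156/3 146:156/7 149:156/8 152:155/8 155:152/2 158:155/3 161:153/13 164:125/14 167:138/4 170:137/4 173:140/9 176:141/5 179:136/6 182:139/11 185:136/8 188:140/7 191:137/7 194:140/7 197:135/2 200:136/6 203:136/4 206:135/2 209:139/4 212:138/4 215:139/7 218:139/7 221:139/6 224:134/6 227:136/6 230:137/2 233:135/0 236:136/8 239:135/4 242:136/9 245:136/8 248:136/8 251:135/8 254:133/6 257:135/0
```

```bash
python3 - <<'E'
from h import *
s=load('wr22');z=st()['tcp_pos'][2]
for u,v,dz in [(277,138.5,.032),(277,129,-.002),(242,200,.015),(315,200,.015),(242,180,.015),(315,180,.015)]: print(u,v,tf(ray(s,u,v,z+dz)))
E
python3 -m inch '[[[-0.98,0.3,-0.33],[0,0,0]],[[-0.98,0.3,-0.33],[0,0,0]],[[-0.98,0.3,-0.33],[0,0,0]]]' | head -2
python3 -m inch '[[[-0.98,0.3,-0.33],[0,0,0]],[[-0.98,0.3,-0.33],[0,0,0]],[[-0.98,0.3,-0.33],[0,0,0]]]' | head -2
python3 -m inch '[[[-0.98,0.3,-0.33],[0,0,0.07]],[[-0.98,0.3,-0.33],[0,0,0.14]],[[-0.98,0.3,-0.33],[0,0,0.21]],[[-0.98,0.3,-0.33],[0,0,0.28]],[[-0.98,0.3,-0.33],[0,0,0.35]],[[-0.98,0.3,-0.33],[0,0,0.42]],[[-0.98,0.3,-0.33],[0,0,0.49]],[[-0.98,0.3,-0.33],[0,0,0.533]]]' | head -3
python3 -m inch '[[[0,0,0],[0,0,0.07]],[[0,0,0],[0,0,0.14]],[[0,0,0],[0,0,0.21]],[[0,0,0],[0,0,0.28]],[[0,0,0],[0,0,0.35]],[[0,0,0],[0,0,0.42]],[[0,0,0],[0,0,0.49]],[[0,0,0],[0,0,0.533]]]' | head -3
python3 -m inch '[[[0,0,0],[0,0,0]],[[0,0,0],[0,0,0]]]'
python3 - <<'E'
from h import *
go([.65,-.1577,.102]); M=R.from_quat(st()['eef_rot']).as_matrix(); print('yaw',np.degrees(np.arctan2(M[1,0],M[0,0])));print(st()['qpos'].round(2))
E
```

```text
277 138.5 [ 68.6   1.8 -32. ]
277 129 [68.6  1.7  2. ]
242 200 [ 41.8 -12.6 -15. ]
315 200 [ 41.7  17.3 -15. ]
242 180 [ 50.2 -12.3 -15. ]
315 180 [ 50.1  17.  -15. ]
time_s: 36.42
tcp_pos: [0.5292, -0.0546, 0.1879]
time_s: 36.67
tcp_pos: [0.591, -0.1086, 0.2136]
time_s: 37.33
tcp_pos: [0.648, -0.1554, 0.2376]
eef_rot: [0.798, 0.603, -0.002, -0.001]
time_s: 38.0
tcp_pos: [0.648, -0.1554, 0.2377]
eef_rot: [0.974, 0.226, -0.002, -0.001]
time_s: 38.17
tcp_pos: [0.6483, -0.1553, 0.2385]
eef_rot: [0.973, 0.23, -0.002, -0.0]
wrist_force: [-0.2, -0.1, -0.0]
finger_gap: 0.029
finger_force: 30.1
t 38.1667 tcp [ 0.6483 -0.1553  0.2385] units [0.011 0.039 1.707] n 3.27510352316724
tool y in world [ 0.447 -0.894 -0.002] z [-0.003  0.    -1.   ]
yaw 26.57776999607427
[ 0.42  0.52 -0.34  1.53  0.18  1.12 -1.06]
```

```bash
python3 - <<'E'
from h import *
go([.6499,-.1564,.1])
E
python3 -m inch '[[[0.01,0.02,0.3],[0,0,0.005]],[[0.01,0.02,0.6],[0,0,0.005]],[[0.01,0.02,0.9],[0,0,0.005]],[[0.01,0.02,1],[0,0,0.005]],[[0.01,0.02,1],[0,0,0.005]],[[0.01,0.02,1],[0,0,0.005]]]' | head -3
python3 - <<'E'
from h import *
go([.6499,-.1564,.1]); s=snap('side','side1')
E
```

```text
t 38.1667 tcp [ 0.6483 -0.1553  0.2385] units [0.017 0.024 1.732] n 3.32262982889054
tool y in world [ 0.447 -0.894 -0.002] z [-0.003  0.    -1.   ]
time_s: 38.67
tcp_pos: [0.6506, -0.1566, 0.1607]
eef_rot: [0.974, 0.225, -0.0, -0.0]
t 38.6667 tcp [ 0.6506 -0.1566  0.1607] units [-0.007 -0.006  0.759] n 1.455463302330395
tool y in world [ 0.439 -0.898 -0.   ] z [-0.001  0.    -1.   ]
```

```bash
python3 -m inch '[[[-0.007,-0.006,0.2],[0,0,0]],[[-0.007,-0.006,0.4],[0,0,0]],[[-0.007,-0.006,0.55],[0,0,0]],[[-0.007,-0.006,0.65],[0,0,0]],[[-0.007,-0.006,0.65],[0,0,0]],[[-0.007,-0.006,0.65],[0,0,0]]]' | head -4
python3 - <<'E'
from h import *
go([.6499,-.1564,.1])
E
```

```text
time_s: 39.22
tcp_pos: [0.6501, -0.1565, 0.1092]
eef_rot: [0.974, 0.225, 0.0, 0.0]
wrist_force: [-1.3, 0.9, 0.1]
t 39.2167 tcp [ 0.6501 -0.1565  0.1092] units [-0.002 -0.002  0.115] n 0.2216256339018055
tool y in world [ 0.438 -0.899  0.   ] z [ 0. -0. -1.]
```

```bash
python3 -m inch '[[[0,0,0.04],[0,0,0]],[[0,0,0.08],[0,0,0]],[[0,0,0.11],[0,0,0]],[[0,0,0.11],[0,0,0]],[[0,0,0.11],[0,0,0]],[[0,0,0.11],[0,0,0]]]'
python3 - <<'E'
from h import *
print(st()['wrist_force'],st()['tcp_pos']); s=snap('scene','scene1'); s=snap('side','side2')
E
```

```text
time_s: 39.72
tcp_pos: [0.65, -0.1563, 0.1003]
eef_rot: [0.974, 0.225, 0.0, 0.0]
wrist_force: [1.3, 1.4, 0.5]
finger_gap: 0.0291
finger_force: 30.2
[1.33132007 1.35795396 0.46830641] [ 0.65003904 -0.15626108  0.10026751]
```

```bash
python3 -m inch '[[[0,0,0.006],[0,0,0]],[[0,0,0.006],[0,0,0]],[[0,0,0.006],[0,0,0]]]' | sed -n 2,4p
python3 -m inch '[[[0,0,0.006],[0,0,0]],[[0,0,0.006],[0,0,0]],[[0,0,0.006],[0,0,0]],[[0,0,0.006],[0,0,0]],[[0,0,0.006],[0,0,0]],[[0,0,0.006],[0,0,0]]]' 0 | sed -n 2,6p
python3 -m inch '[[[0,0,-0.15],[0,0,0]],[[0,0,-0.3],[0,0,0]],[[0,0,-0.5],[0,0,0]],[[0,0,-0.7],[0,0,0]],[[0,0,-1],[0,0,0]],[[0,0,-1],[0,0,0]]]' |sed -n 2,4p
python3 -m inch '[[[0,0,-0.5],[0,0,0]],[[0,0,-1],[0,0,0]],[[0,0,-1],[0,0,0]],[[0,0,-1],[0,0,0]],[[0,0,-1],[0,0,0]],[[0,0,-1],[0,0,0]]]' |sed -n 2,4p
python3 - <<'E'
from h import *
w=snap('wrist','wr23'); a=snap('scene','scene2'); b=snap('side','side3')
bgr=lambda x:cv2.cvtColor(x,cv2.COLOR_RGB2BGR)
W=cv2.resize(bgr(w['image'][60:300,150:410]),(400,369),interpolation=cv2.INTER_CUBIC)
u,v=map(int,proj(a,[.65,-.157,.07])); A=cv2.resize(bgr(a['image'][v-50:v+50,u-50:u+50]),(369,369),interpolation=cv2.INTER_CUBIC)
u,v=map(int,proj(b,[.65,-.157,.07])); B=cv2.resize(bgr(b['image'][v-55:v+55,u-90:u+90]),(360,220),interpolation=cv2.INTER_CUBIC)
u,v=map(int,proj(b,[.38,.2,.03])); C=cv2.resize(bgr(b['image'][v-55:v+55,u-90:u+90]),(360,220),interpolation=cv2.INTER_CUBIC)
o=np.zeros((600,800,3),np.uint8); o[:369,:400]=W; o[:369,400:769]=A; o[370:590,:360]=B; o[370:590,400:760]=C
cv2.imwrite('pics/fin.png',o)
E
```

```text
tcp_pos: [0.6501, -0.1564, 0.1002]
eef_rot: [0.974, 0.225, 0.0, 0.0]
wrist_force: [-0.9, 1.1, 5.7]
tcp_pos: [0.6497, -0.1565, 0.0989]
eef_rot: [0.974, 0.225, -0.0, -0.0]
wrist_force: [0.2, -0.1, 0.1]
finger_gap: 0.0857
finger_force: 0.0
tcp_pos: [0.6531, -0.1568, 0.1859]
eef_rot: [0.974, 0.225, 0.005, 0.002]
wrist_force: [0.8, 0.4, 0.3]
tcp_pos: [0.6491, -0.1564, 0.2582]
eef_rot: [0.974, 0.225, -0.001, -0.0]
wrist_force: [-0.4, -0.0, 0.0]
```

View pics/fin.png

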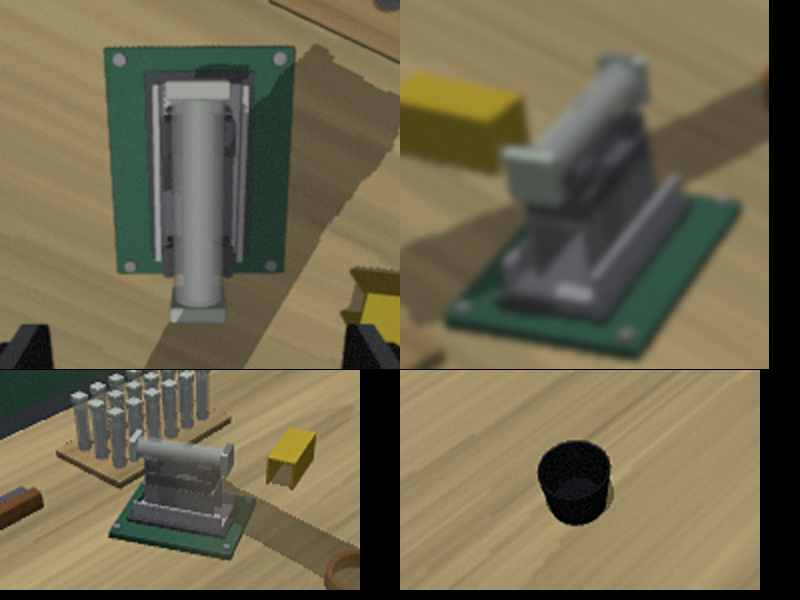

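The stack stands complete: the tube lies level in the Vs with caps beyond both ends (wrist crop (197,90) and (198,312)), the channels are nested on the pad, and the ink pot is upright (575,480). Handing in.

```bash
python3 -m inch '[[[0,0,0],[0,0,0]],[[0,0,0],[0,0,0]]]' | head -2; python3 -c "
from cell import manip
print(manip.hand_in())"
```

```text
time_s: 41.88
tcp_pos: [0.6496, -0.1564, 0.2584]
the job is handed in; nothing more can be done
None
```

The nest is built and handed in at 41.9 s of the 128 s limit: wide channel, riser, cradle and tube stacked in that order on the pad, each measuring within about 2–3 mm of centre, a cap beyond each cradle end, the gripper clear and the ink pot standing.

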